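# Free a pinned microscope carriage with a drift punch

## Robot

A 6-joint arm with a two-finger parallel gripper is mounted at the origin on the work surface. World frame = base frame: x ahead of the robot, y to its left, z up, the work surface at z = 0. Lengths are in m, angles in degrees, forces in N, time in s.
With the tool pointing down it reaches from about 0.425 to 0.925 m from the base axis. Payload 12.5 kg.
Tool frame: the origin (TCP) lies between the finger pads; the fingertips stand 14 mm ahead of it and the grasp point (between the pads) lies 5 mm behind it; x points along the fingers, y is the direction in which the jaws open and shut, and the axes are right-handed (so a half turn about x gives the same grasp; the last joint's range is limited). The gripper opens to 85 mm and grips with 20 to 120 N. Pads are 22 mm wide; open, the fingers measure 114 mm over their backs; the gripper's body (76 mm by 85 mm) begins 54 mm behind the grasp point. The pads swing forward as they close: fully open they stand 13 mm farther back than shut.
Start: joints at [-6.05, 28.126, 89.318, -0, 62.55, -6.05], TCP at [0.625, 0, 0.245] pointing down, gripper open.
Joint ranges: [-177.58, 177.58], [-47.91, 125.51], [2.72, 160], [-65.01, 245.01], [3.68, 167.84], [-153.87, 153.87]. Speed limits (degrees/s): [127.2, 127.2, 159.86, 180, 180, 180].

## Interface

Orientations are given as a 3x3 rotation matrix whose columns are the frame's x, y, z axes.
In Python, from rig import read_state, imaging, order, nets gives the robot as it stands.
- The arm moves only by the shell command python3 -m pendant 'ROWS' [FORCE]. ROWS is JSON, a list that holds one entry, the list of rows, each a list of 5 numbers: the opening, from 0 (shut) to 1 (fully open), then the shift along the tool's x, y, z in units of 25 mm (1.0 is 25 mm), then the turn about the tool's x in units of 10 degrees (1.0 is 10 degrees). A call has 1 to 10 rows; each row is the pose to reach, as a shift and turn from the pose commanded when the call began, along the tool's axes at that moment; what a row does not reach only later rows make up. A row lasts 1/8 s, in which the tool goes at most 62.5 mm and 10.7 degrees, less where a joint would pass 70% of its speed; a pose out of reach is approached as far as the arm can. A call with a gripper value outside its range is refused whole. The fingers move at their own pace and stop on an object; FORCE is the grip in N (left out, the last holds). Time passes only in rows, so rows that repeat a pose let the fingers close. It gives the time, the measured TCP pose, the force and the opening at its end, in the units of the state.
- read_state(): the state, without advancing time (a new reading comes with each control period).
- imaging.snapshot(name): name is "scene" or "side" or "wrist"; returns the picture (400x640x3 uint8, red, green, blue); there is no depth.
- imaging.calibration(name): a dict with "fovy" (degrees; the focal length in pixels is half the picture's height over the tangent of half this angle, whatever the lens; pixels are square), "cx", "cy" (the principal point, pixels), "k1" (the pictures are not rectified: a ray, as slopes to the right and down, at radius r is drawn at 1 + k1 r^2 times it, then the intrinsics apply), "camera_from_world" (4x4, takes a point from world to camera coordinates); the wrist camera has in their place "tool_from_camera" (4x4, takes a point from camera to tool coordinates, whose origin is the TCP and whose axes are the tool frame's). Camera axes: x right, y down, z forward; pixel columns grow to the right and rows downward; lengths in m; the calibration is good to about 2 mm. A picture is of the moment at which its call begins: read the wrist's pose just before it. calibration takes no time and is no camera call.
- order.hand_in(): hands the job in, once; it reports no verdict.
Trained networks look in the newest picture that a camera, given by its name, has taken for a name from the list of things; names that differ only in an ending like _2 or _b are one class to them, and where a whole thing is asked for, a point or a joint stands for the part that bears it (a point fixed in the world has none). Each returns a list of dicts, best first, with "confidence" (0 to 1); they miss things now and then, are a little off and sometimes report something else, mostly with a low value. They report only what shows in the picture. A call takes as long as a camera call. They do not tell look-alikes from the thing itself.
- nets.look_for(target, camera): "position" ([x, y, z] in m, in the coordinates of the camera as it stood for that picture, good to about 4 mm: the middle of the surface that is visible of it).
The state is a dict: "time": time; "joint_pos": joint angles; "joint_vel": joint speeds; "joint_torque": joint torques, N m; "position": TCP position; "eef_rot": TCP orientation; "wrist_force": force on the tool from outside, world axes, zero at the start; "moment": the same for the moment, N m; "opening": finger opening in m.
Only numpy, scipy, OpenCV 4.12 (cv2) and the standard library are available. Lean on these libraries where they do the work, as an engineer would, in place of code of your own. Each camera call takes 0.05 s, during which the arm holds its last target. There are 200 camera calls.

## Task

The microscope stage's carriage is held by two to four stuck pins: take the one drift punch that fits the bores and drive every pin out from its plain end, so that it drops into the catch trough; never pull at a pin with the gripper. Then slide the freed carriage fully home by its knob, away from the robot, and after that swing the clamp lever round to its stop to lock it. In the end all three punches must lie in the tool tray; do not push the other things on the bench about.

Things in the scene. Friction and masses are not known exactly. Their poses are not given: they have to be found in the camera images.
- stage: white stage unit, fixed; origin on the bench, own x = the way the carriage slides home, y = the way pins are driven out, z up. In mm: base x -130..120, y -30..105, z 0..16; upright lug with 4 bores x -75..75, y -8..8, top 84; carriage plate with windows y 9..17, z 50..82; black catch trough x -90..78, y 17..100, floor z 16, rim z 45. The lug's -y side is free for punch and hand
- bore0 (a point): centre of the mouth of bore 0 on the lug's -y face, where the punch goes in; bore 10 mm across, level, along the stage's own y, 66 mm above the bench, 36 mm from the next. Lug and carriage plate together are 25 mm thick; a punch tip pushed 28 mm in from this mouth drives a pin clear and it falls into the trough.
- bore1 (a point): centre of the mouth of bore 1 on the lug's -y face, where the punch goes in; bore 10 mm across, level, along the stage's own y, 66 mm above the bench, 36 mm from the next. Lug and carriage plate together are 25 mm thick; a punch tip pushed 28 mm in from this mouth drives a pin clear and it falls into the trough.
- bore2 (a point): centre of the mouth of bore 2 on the lug's -y face, where the punch goes in; bore 10 mm across, level, along the stage's own y, 66 mm above the bench, 36 mm from the next. Lug and carriage plate together are 25 mm thick; a punch tip pushed 28 mm in from this mouth drives a pin clear and it falls into the trough.
- bore3 (a point): centre of the mouth of bore 3 on the lug's -y face, where the punch goes in; bore 10 mm across, level, along the stage's own y, 66 mm above the bench, 36 mm from the next. Lug and carriage plate together are 25 mm thick; a punch tip pushed 28 mm in from this mouth drives a pin clear and it falls into the trough.
- pin0_mid (a point): steel pin in bore 0 (None: bore empty), middle of its length on its axis; stem 9 mm across, 22.5 long, head 16 across, 4 thick at its own +y end. Stuck: 7 to 16 N moves it. Plain end 4 mm inside the bore's mouth, head just outside the carriage plate on the trough side, so it only comes out towards the stage's +y. It also holds the carriage.
- pin1_mid (a point): steel pin in bore 1 (None: bore empty), middle of its length on its axis; stem 9 mm across, 22.5 long, head 16 across, 4 thick at its own +y end. Stuck: 7 to 16 N moves it. Plain end 4 mm inside the bore's mouth, head just outside the carriage plate on the trough side, so it only comes out towards the stage's +y. It also holds the carriage.
- pin2_mid (a point): steel pin in bore 2 (None: bore empty), middle of its length on its axis; stem 9 mm across, 22.5 long, head 16 across, 4 thick at its own +y end. Stuck: 7 to 16 N moves it. Plain end 4 mm inside the bore's mouth, head just outside the carriage plate on the trough side, so it only comes out towards the stage's +y. It also holds the carriage.
- pin3_mid (a point): steel pin in bore 3 (None: bore empty), middle of its length on its axis; stem 9 mm across, 22.5 long, head 16 across, 4 thick at its own +y end. Stuck: 7 to 16 N moves it. Plain end 4 mm inside the bore's mouth, head just outside the carriage plate on the trough side, so it only comes out towards the stage's +y. It also holds the carriage.
- punch_s_grip (a point): centre of the grip of the smallest of three steel drift punches that lie on the bench: square dark grip 14 x 14 mm, 50 mm long, with a bright round shank 4.5 mm across and 22 mm long at its own +x end, on the same axis; own x points from the grip to the tip. Too thin and too short to drive a pin out.
- punch_m_grip (a point): centre of the grip of the middle-sized of three steel drift punches that lie on the bench: square dark grip 18 x 18 mm, 60 mm long, with a bright round shank 6.5 mm across and 45 mm long at its own +x end, on the same axis; own x points from the grip to the tip. The one that fits the bores and reaches through.
- punch_l_grip (a point): centre of the grip of the largest of three steel drift punches that lie on the bench: square dark grip 24 x 24 mm, 70 mm long, with a bright round shank 12 mm across and 60 mm long at its own +x end, on the same axis; own x points from the grip to the tip. Too thick to enter the bores.
- punch_m_tip (a point): centre of the flat end of the middle-sized punch's shank, 75 mm along own x from the centre of its grip
- tool_tray: open steel tool tray, fixed, 240 x 190 mm outside, floor 4 mm thick, walls 4 mm thick and 22 mm high; origin at its centre on the bench, own x along its length
- carriage (a joint): position of the specimen carriage along the stage's own x in m: 0 as it stands at the start, 0.030 fully home against its stop; drags with about 3 N, stays where it is left
- carriage_knob (a point): middle of the upright black knob of the carriage, 16 mm across, 24 mm high, standing on the carriage's dark plate (top of the plate 12 mm below this point); moves with the carriage along the stage's x
- lever (a joint): angle of the clamp lever in rad: 0 = open, arm along the stage's own +y; grows anticlockwise from above to 1.5 = locked, against its stop, arm almost along the stage's own -x; starts between 0 and 0.25; about 2 to 3 N at its knob, stays where it is left
- lever_knob (a point): middle of the upright black knob at the end of the clamp lever, 16 mm across, 24 mm high, 55 mm from the vertical pivot, which stands at x = 98, y = 40 mm of the stage, standing on the lever's arm (top of the arm 13 mm below this point)
- oil_bottle: bystander: small amber bottle, 38 mm across, 75 mm high; origin under its centre
- objective: bystander: microscope objective standing on end, 34 mm across, 50 mm high; origin under its centre
- dish: bystander: clear culture dish, 94 mm across, 17 mm high; origin under its centre
- slide_box: bystander: blue slide box, 80 x 110 x 32 mm; origin under its centre
- beaker: bystander: glass beaker, 66 mm across, 85 mm high; origin under its centre
- eyepiece: bystander: black eyepiece standing on end, 42 mm across, 46 mm high; origin under its centre
Not all that is in view belongs to the job. What is shaped like the part that bears punch_l_grip but orange is not meant.

How it is judged:
By the outcome, as a careful person would: the job done as asked, in the order asked, and still so for the second after the job is handed in, with the robot touching nothing.
Of pin0, pin1, pin2, pin3 only 2 to 4 are there at a start; the rules pass over those that are not, and their reading is None.
At some moment in a run one of punch_m, punch_s, punch_l may be knocked a few centimetres aside while the robot is not near it.
Once in a run the grip may slacken for a moment while it holds something.
It also fails if it takes over 210 s, if anything falls off the work surface, if the arm or the gripper's body presses on something with over 40 N, if the wrist force passes 120 N, or if a joint passes its speed limit or range.

## Working session

There is one attempt and no reset: what is moved stays moved. The work goes in short steps, Python scripts to look and compute and a shell command to move; the robot and the scene stay as the last step left them, time stands still between calls to the robot, and variables do not carry over. Pictures are saved under pics/ and viewed, about 12 in all and at most 16, crops included, and the job is handed in when it is done.

```bash
ls; mkdir -p pics; cat > h.py <<'E'
import numpy as np, cv2
from rig import read_state, imaging, order, nets
def K(c):
    f=200/np.tan(np.radians(c['fovy'])/2); return np.array([[f,0,c['cx']],[0,f,c['cy']],[0,0,1]])
def dist(c): return np.array([c['k1'],0,0,0,0.])
def cfw(name,st=None):
    c=imaging.calibration(name)
    if 'camera_from_world' in c: return np.array(c['camera_from_world'])
    st=st or read_state(); T=np.eye(4); T[:3,:3]=st['eef_rot']; T[:3,3]=st['position']
    return np.linalg.inv(T@np.array(c['tool_from_camera']))
def snap(name,fn=None):
    T=cfw(name); im=imaging.snapshot(name)
    if fn: cv2.imwrite('pics/'+fn,cv2.cvtColor(np.asarray(im),cv2.COLOR_RGB2BGR)); np.save('pics/'+fn+'.npy',T)
    return im,T
def proj(name,T,P):
    c=imaging.calibration(name); P=np.atleast_2d(P); r=cv2.Rodrigues(T[:3,:3])[0]
    return cv2.projectPoints(P.astype(float),r,T[:3,3],K(c),dist(c))[0][:,0]
def back(name,T,uv,z):
    c=imaging.calibration(name); u=cv2.undistortPoints(np.array(uv,float).reshape(-1,1,2),K(c),dist(c))[:,0]
    R=T[:3,:3]; o=-R.T@T[:3,3]; d=np.c_[u,np.ones(len(u))]@R
    return o+d*((z-o[2])/d[:,2])[:,None]
def look(t,name,T,n=3):
    Ti=np.linalg.inv(T); return [(round(r['confidence'],2),np.round(Ti[:3,:3]@np.array(r['position'])+Ti[:3,3],4)) for r in nets.look_for(t,name)[:n]]
E
python3 - <<'E'
from h import *
for n in ['scene','side']:
    im,T=snap(n,n+'0.png'); print(n,'cam at',np.round(np.linalg.inv(T)[:3,3],3))
    for t in ['stage','bore0','bore3','punch_s_grip','punch_m_grip','punch_m_tip','punch_l_grip','tool_tray','carriage_knob','lever_knob']:
        print(t,look(t,n,T))
c=imaging.calibration('wrist');print(np.round(c['tool_from_camera'],3),c['fovy'],read_state())
E
```

```text
pics
scene cam at [0.954 0.746 0.906]
stage [(0.63, array([0.5684, 0.1586, 0.0263]))]
bore0 [(0.7, array([0.5714, 0.1632, 0.0319]))]
bore3 [(0.7, array([0.5714, 0.1632, 0.0319]))]
punch_s_grip [(0.74, array([0.5468, 0.3937, 0.0209])), (0.49, array([ 0.4492, -0.1385,  0.0128])), (0.17, array([ 0.5656, -0.1259,  0.0174]))]
punch_m_grip [(0.51, array([ 0.5573, -0.1241,  0.0195]))]
punch_m_tip [(0.65, array([ 0.5639, -0.1269,  0.0181]))]
punch_l_grip [(0.83, array([ 0.2403, -0.2636,  0.0173])), (0.55, array([ 0.6914, -0.1127,  0.0248]))]
tool_tray [(0.58, array([ 0.5396, -0.3137,  0.0053]))]
carriage_knob [(0.69, array([0.5024, 0.1381, 0.0779])), (0.29, array([0.5697, 0.1642, 0.0269]))]
lever_knob [(0.69, array([0.6699, 0.1586, 0.0883])), (0.58, array([0.4531, 0.3296, 0.048 ]))]
side cam at [-0.233  0.708  1.201]
stage [(0.61, array([0.5486, 0.1681, 0.0167]))]
bore0 [(0.81, array([0.5523, 0.1685, 0.0209]))]
bore3 [(0.81, array([0.5523, 0.1685, 0.0209]))]
punch_s_grip []
punch_m_grip []
punch_m_tip []
punch_l_grip [(0.78, array([ 0.6831, -0.1168,  0.013 ])), (0.77, array([ 0.2247, -0.2628
[... 464 characters left out ...]
,
        6.25509816e+01, -6.05032474e+00]), 'joint_vel': array([ 0.02104105,  0.02827723,  0.07621647,  0.03110171, -0.09069859,
        0.02805934]), 'joint_torque': array([ 1.15293318e-03, -6.18283439e+01, -2.61844003e+01,  8.51539426e-05,
        4.32187107e-04, -7.02396754e-07]), 'position': array([6.24999483e-01, 2.84992417e-05, 2.45320201e-01]), 'eef_rot': array([[ 5.28851317e-05,  9.99999999e-01, -1.04614301e-05],
       [ 1.40119899e-05, -1.04621712e-05, -1.00000000e+00],
       [-9.99999999e-01,  5.28849851e-05, -1.40125432e-05]]), 'wrist_force': array([-0.14309952, -0.18363329,  0.42290999]), 'moment': array([ 0.00214783, -0.00102154,  0.0117273 ]), 'opening': 0.08562895675034897}
```

View pics/scene0.png

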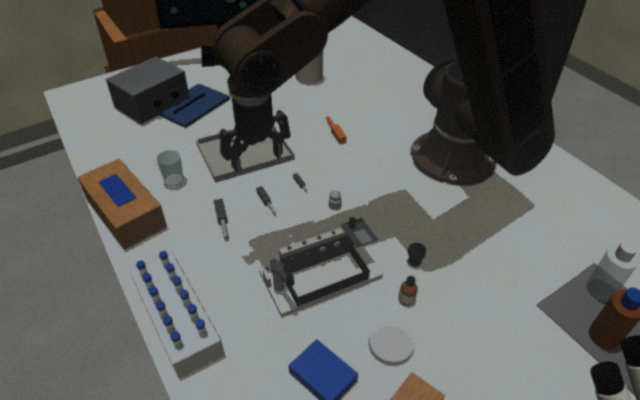

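View pics/side0.png

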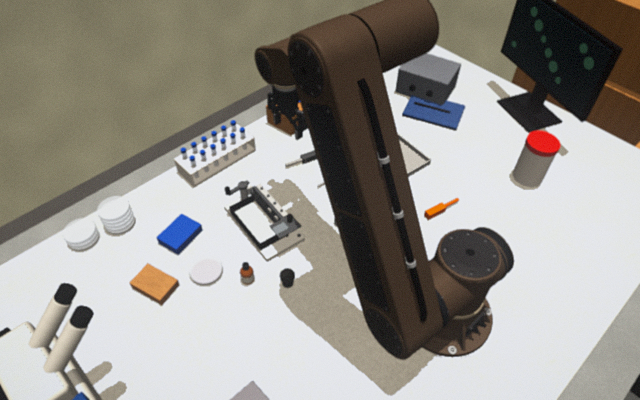

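The scene view shows the stage at (320,265), and the three punches at (222,215), (265,200) and (300,183). The tray is at (245,150), with an orange decoy at (337,130). The wrist camera should already see most of this.

```bash
python3 - <<'E'
from h import *
n='wrist'
im,T=snap(n,'w0.png'); print('cam',np.linalg.inv(T)[:3,3])
for t in ['stage','punch_s_grip','punch_m_grip','punch_m_tip','punch_l_grip','tool_tray','carriage_knob','lever_knob','pin0_mid']:
        print(t,look(t,n,T))
E
```

```text
cam [0.62598233 0.07678232 0.37476811]
stage [(0.7, array([0.5669, 0.134 , 0.0266]))]
punch_s_grip [(0.72, array([ 0.4503, -0.1262,  0.0155]))]
punch_m_grip [(0.83, array([ 0.5632, -0.1276,  0.0177]))]
punch_m_tip [(0.64, array([ 0.5602, -0.1237,  0.0191]))]
punch_l_grip [(0.72, array([ 0.2448, -0.2401,  0.0225])), (0.58, array([ 0.6848, -0.1232,  0.0233])), (0.42, array([ 0.56  , -0.1246,  0.0177]))]
tool_tray [(0.8, array([ 0.5329, -0.2545,  0.0071]))]
carriage_knob [(0.74, array([0.5685, 0.1364, 0.0306])), (0.61, array([0.4802, 0.1386, 0.0872]))]
lever_knob [(0.59, array([0.6752, 0.1451, 0.0905])), (0.32, array([0.4786, 0.1349, 0.0847]))]
pin0_mid [(0.73, array([ 0.4482, -0.1265,  0.0133])), (0.4, array([0.5221, 0.1509, 0.0727]))]
```

View pics/w0.png

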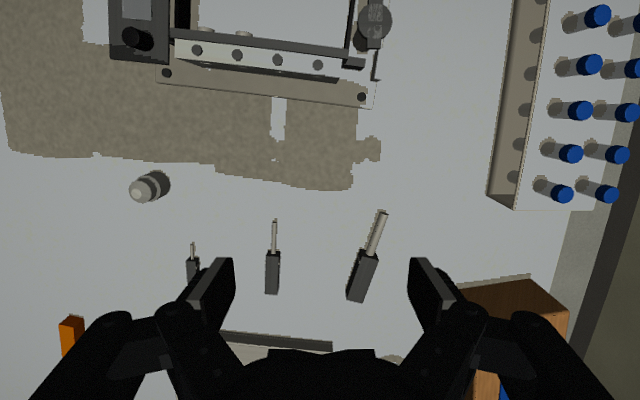

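The wrist view shows bore mouths near (197,51), (237,55), (278,60) and (318,64). Punch m has its grip at (272,272) and its tip at (275,219). I'll back-project these and enlarge the lug.

```bash
python3 - <<'E'
from h import *
T=np.load('pics/w0.png.npy'); im=cv2.imread('pics/w0.png')
b=back('wrist',T,[(197,51),(237,55),(278,60),(318,64)],.066);print(b,np.linalg.norm(np.diff(b,axis=0),axis=1))
d=b[3]-b[0];print('yaw',np.degrees(np.arctan2(d[1],d[0])))
print('m',back('wrist',T,[(275,219)],.0095),back('wrist',T,[(272,250),(272,282)],.018))
print('l',back('wrist',T,[(382,212)],.012),back('wrist',T,[(370,252)],.024))
print('knob',back('wrist',T,[(134,39)],.09), 'lev', back('wrist',T,[(375,22)],.09))
a=cv2.resize(im[0:115,100:400],None,fx=2.6,fy=2.6,interpolation=cv2.INTER_CUBIC)
bb=cv2.resize(im[200:310,170:400],None,fx=2.6,fy=2.6,interpolation=cv2.INTER_CUBIC)
o=np.zeros((a.shape[0]+bb.shape[0],a.shape[1],3),np.uint8);o[:a.shape[0]]=a;o[a.shape[0]:,:bb.shape[1]]=bb
cv2.imwrite('pics/c0.png',o)
E
```

```text
[[0.50855832 0.13211174 0.066     ]
 [0.54668958 0.12791186 0.066     ]
 [0.58553534 0.12310978 0.066     ]
 [0.62350278 0.11945572 0.066     ]] [0.03836186 0.03914144 0.03814288]
yaw -6.283270857898507
m [[ 0.56691822 -0.05830065  0.0095    ]] [[ 0.56233851 -0.09851546  0.018     ]
 [ 0.55987522 -0.14674036  0.018     ]]
l [[ 0.70476338 -0.04776227  0.012     ]] [[ 0.69005554 -0.09836327  0.024     ]]
knob [[0.4620181  0.13921685 0.09      ]] lev [[0.67232611 0.15004546 0.09      ]]
```

View pics/c0.png

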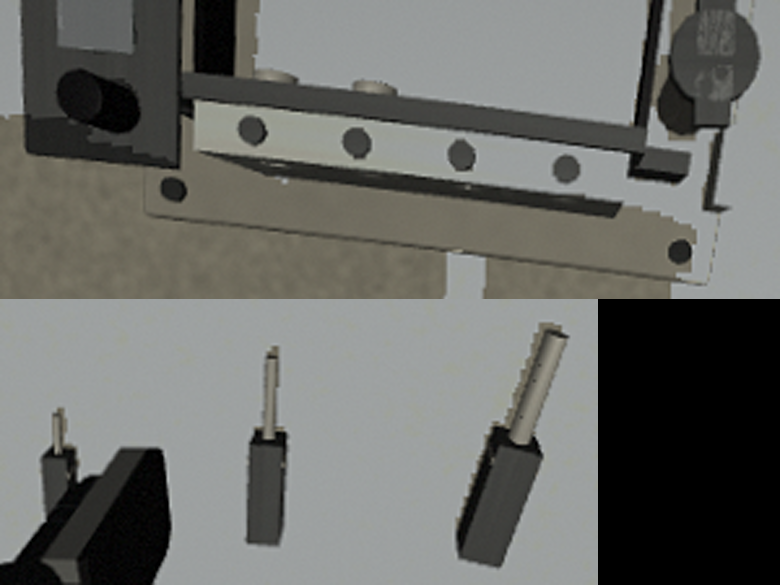

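The round marks are dots on the lug's top (z 84 mm), because their 38 mm spacing at z = 66 comes to 36 mm at z ≈ 84. Pin heads show only at bores 0 and 1. I'll take a closer look from above the stage.

```bash
python3 -m pendant '[[[1,0,-1.0,-2.5,0],[1,0,-2,-5,0],[1,0,-2,-5,0],[1,0,-2,-5,0],[1,0,-2,-5,0]]]'; python3 - <<'E'
from h import *
n='wrist'
im,T=snap(n,'w1.png'); print('cam',np.linalg.inv(T)[:3,3])
for t in ['pin0_mid','bore1','carriage_knob','lever_knob']: print(t,look(t,n,T,5))
E
```

```text
time: 2.22
position: [0.5756, 0.124, 0.2453]
eef_rot: [[0.0, 1.0, -0.001], [-0.0, -0.001, -1.0], [-1.0, 0.0, 0.0]]
wrist_force: [0.0, -0.2, 0.4]
opening: 0.0852
cam [0.57659533 0.20076179 0.37469213]
pin0_mid [(0.72, array([0.6722, 0.1656, 0.0921])), (0.42, array([0.5197, 0.1508, 0.0696]))]
bore1 [(0.9, array([0.566 , 0.169 , 0.0244]))]
carriage_knob [(0.76, array([0.479 , 0.144 , 0.0856]))]
lever_knob [(0.72, array([0.6735, 0.1651, 0.0933])), (0.45, array([ 0.6855, -0.1156,  0.0184])), (0.31, array([0.4508, 0.3007, 0.0299]))]
```

View pics/w1.png

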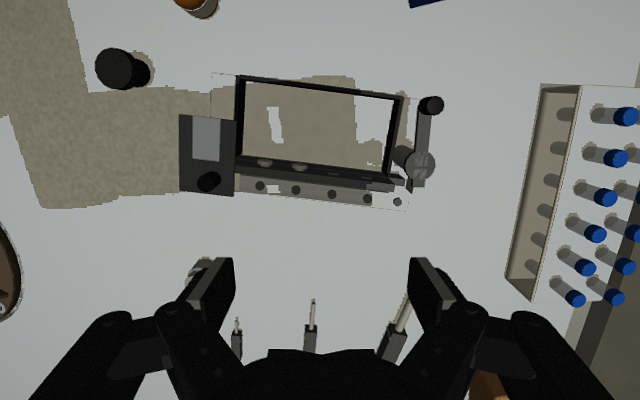

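This confirms heads at (265,163) and (300,167), bores 0 and 1 only. The dots are at (260,186), (296,190), (332,195) and (367,198). The lever knob is at (432,104) with its pivot at (420,165), and the carriage knob is at (209,181).

```bash
python3 - <<'E'
from h import *
from scipy.optimize import least_squares
T0=np.load('pics/w0.png.npy');T1=np.load('pics/w1.png.npy')
im=cv2.cvtColor(cv2.imread('pics/w1.png'),cv2.COLOR_BGR2GRAY)
L=np.c_[-54+36*np.arange(4),np.zeros(4),np.full(4,84)]/1000
P0=[(197,51),(237,55),(278,60),(318,64)];P1=[(260,186),(296,190),(332,195),(367,198)]
def W(p,X):
    c,s=np.cos(p[2]),np.sin(p[2]);return np.c_[p[0]+c*X[:,0]-s*X[:,1],p[1]+s*X[:,0]+c*X[:,1],X[:,2]]
for use in ['both','0','1']:
    def f(p):
        r=[]
        if use!='1': r.append(proj('wrist',T0,W(p,L))-P0)
        if use!='0': r.append(proj('wrist',T1,W(p,L))-P1)
        return np.ravel(r)
    s=least_squares(f,[.57,.13,-.1]);p=s.x;print(use,p[:2],np.degrees(p[2]),np.round(s.fun,1))
    if use=='both':q=p
p=q
# sanity: project known features into w1
F=np.array([[-130,-30,16],[120,-30,16],[-130,105,16],[-90,100,45],[78,100,45],[-75,-8,84],[75,-8,84],[98,40,80],[-54,19,74],[-18,19,74]])/1000
print(np.round(proj('wrist',T1,W(p,F))))
np.save('stage.npy',p)
Bm=np.c_[-54+36*np.arange(4),np.full(4,-8),np.full(4,66)]/1000; print('mouths',W(p,Bm))
for z in (.08,.09,.1): print(z,back('wrist',T1,[(432,104),(420,165),(209,181)],z))
def loc(w): 
    d=w[:2]-p[:2];c,s=np.cos(p[2]),np.sin(p[2]);return c*d[0]+s*d[1],-s*d[0]+c*d[1]
for z in (.08,.09,.1): print(z,[np.round(loc(w),4) for w in back('wrist',T1,[(432,104),(420,165),(209,181)],z)])
E
```

```text
both [0.56972819 0.12242449] -6.55596274212231 [ 0.8  0.3  0.6  0.5 -0.3  0.  -0.3  0.8 -0.  -0.2 -0.2 -0.3 -0.5 -1.4
 -0.1 -0.4]
0 [0.56956924 0.1228073 ] -6.389345430300693 [ 0.6  0.1  0.4  0.1 -0.5 -0.5 -0.5  0.2]
1 [0.56994344 0.12182277] -6.8242651542817185 [ 0.2  0.1  0.1  0.2 -0.3 -0.7  0.   0.4]
[[208. 189.]
 [406. 211.]
 [210.  73.]
 [238.  79.]
 [399.  99.]
 [239. 191.]
 [386. 207.]
 [416. 163.]
 [263. 165.]
 [298. 169.]]
mouths [[0.51516792 0.12064217 0.066     ]
 [0.55093251 0.11653192 0.066     ]
 [0.5866971  0.11242167 0.066     ]
 [0.62246169 0.10831142 0.066     ]]
0.08 [[0.68188416 0.20715061 0.08      ]
 [0.67568467 0.14889007 0.08      ]
 [0.46361554 0.13267534 0.08      ]]
0.09 [[0.67831132 0.20693381 0.09      ]
 [0.6723222  0.15065027 0.09      ]
 [0.46744937 0.13498577 0.09      ]]
0.1 [[0.67473847 0.20671701 0.1       ]
 [0.66895973 0.15241047 0.1       ]
 [0.47128319 0.13729619 0.1       ]]
0.08 [array([0.1017, 0.097 ]), array([0.1022, 0.0384]), array([-0.1066, -0.0019])]
0.09 [array([0.0982, 0.0964]), array([0.0987, 0.0398]), array([-0.103 ,  0.0008])]
0.1 [array([0.0947, 0.0957]), array([0.0952, 0.0411]), array([-0.0995,  0.0035])]
```

```bash
python3 -m pendant '[[[1,0,-0.2,2.4,0.2],[1,0.5,-0.4,4.8,0.4],[1,1.6,-0.6,7.2,0.5],[1,3,-0.6,7.8,0.5],[1,3,-0.6,7.8,0.5],[1,3,-0.6,7.8,0.5],[1,3,-0.6,7.8,0.5]]]'; python3 - <<'E'
from h import *
n='wrist'
im,T=snap(n,'w2.png'); print('cam',np.linalg.inv(T)[:3,3])
for t in ['punch_m_grip','punch_m_tip']: print(t,look(t,n,T,5))
E
```

```text
time: 3.35
position: [0.5606, -0.0691, 0.1716]
eef_rot: [[0.002, 0.996, -0.086], [-0.0, -0.086, -0.996], [-1.0, 0.002, 0.0]]
wrist_force: [0.4, 0.3, 0.4]
opening: 0.0856
cam [0.56789457 0.00739217 0.30106222]
punch_m_grip [(0.74, array([ 0.5633, -0.1276,  0.0234]))]
punch_m_tip [(0.96, array([ 0.5567, -0.1218,  0.0208])), (0.2, array([ 0.6856, -0.1186,  0.0223]))]
```

View pics/w2.png

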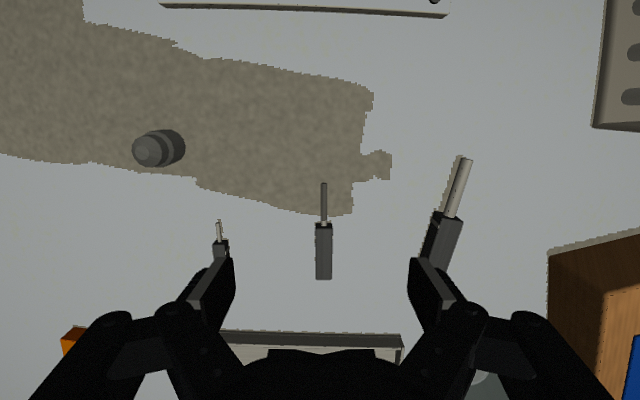

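The punch lies almost exactly along the tool: tip (323,183), grip top from (323,228) to (324,279).

```bash
python3 - <<'E'
from h import *
T=np.load('pics/w2.png.npy')
t=back('wrist',T,[(323,183)],.009)[0];g=back('wrist',T,[(323.5,228),(324,279)],.018);print(t,g,np.linalg.norm(g[0]-g[1]))
d=t[:2]-g[1,:2];y=np.degrees(np.arctan2(d[1],d[0]));print('heading',y)
d/=np.linalg.norm(d);print('centre from tip',t[:2]-.075*d,'from grip',g.mean(0))
s=read_state();R=np.array(s['eef_rot'])
C=np.r_[(t[:2]-.075*d+g.mean(0)[:2])/2,.009]
for C2 in (C,):
  print('shift units',R.T@(C2-(s['position']+R@[-.005,0,0]))/.025)
E
```

```text
[ 0.56492056 -0.06234463  0.009     ] [[ 0.56163935 -0.10691188  0.018     ]
 [ 0.55731707 -0.16588487  0.018     ]] 0.05913117980803264
heading 85.80001676544295
centre from tip [ 0.55942772 -0.13714322] from grip [ 0.55947821 -0.13639838  0.018     ]
shift units [6.68812881 0.1880271  2.69015329]
```

```bash
python3 -m pendant '[[[0.6,1.5,0.19,1.5,-0.07],[0.6,3.5,0.19,2.69,-0.07],[0.6,5.2,0.19,2.69,-0.07],[0.6,6.0,0.19,2.69,-0.07],[0.6,6.0,0.19,2.69,-0.07],[0.6,6.0,0.19,2.69,-0.07]]]' 100
```

```text
time: 4.25
position: [0.5595, -0.1373, 0.0214]
eef_rot: [[0.001, 0.997, -0.075], [-0.0, -0.075, -0.997], [-1.0, 0.001, 0.0]]
wrist_force: [0.1, 0.2, 0.2]
opening: 0.0508
```

```bash
python3 -m pendant '[[[0.4,0.12,0,0,0],[0.1,0.12,0,0,0],[0,0.12,0,0,0],[0,0.12,0,0,0],[0,0.12,0,0,0],[0,0.12,0,0,0],[0,0.12,0,0,0]]]' 100
```

```text
time: 5.12
position: [0.5591, -0.1374, 0.0183]
eef_rot: [[0.001, 0.997, -0.075], [-0.0, -0.075, -0.997], [-1.0, 0.001, 0.0]]
wrist_force: [-1.8, 1.7, 7.7]
opening: 0.0152
```

```bash
python3 -m pendant '[[[0,-1,0,0,0],[0,-2.5,0,0,0],[0,-4,0,0,0],[0,-5,0,0,0],[0,-5,0,0,0],[0,-5,0,0,0]]]'; python3 - <<'E'
from h import *
im,T=snap('wrist','w3.png')
sc,_=snap('scene','s3.png')
s=read_state();print(s['position'],s['opening'],s['wrist_force'])
p=proj('scene',cfw('scene'),s['position'])[0];print(p)
a=cv2.imread('pics/w3.png')[180:400,160:480];b=cv2.imread('pics/s3.png');u,v=p.astype(int)
b=b[max(0,v-50):v+60,u-80:u+80]
a=cv2.resize(a,None,fx=2,fy=2);b=cv2.resize(b,None,fx=4,fy=4)[:, :640]
cv2.imwrite('pics/c3.png',cv2.resize(np.vstack([a,b]),None,fx=.65,fy=.65))
E
```

```text
time: 5.88
position: [0.5585, -0.1372, 0.1415]
eef_rot: [[-0.001, 0.997, -0.075], [0.0, -0.075, -0.997], [-1.0, -0.001, -0.0]]
wrist_force: [-0.9, -0.2, -0.8]
opening: 0.0152
[ 0.55842841 -0.13723047  0.1411198 ] 0.015707189200356075 [-0.61014211 -0.83336331 -2.21264988]
[259.52993882 156.59910079]
```

View pics/c3.png

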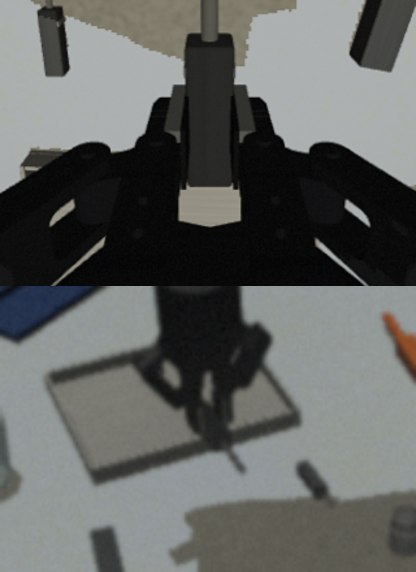

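The punch is held straight. Next I'll measure its tip in the tool frame.

```bash
python3 - <<'E'
from h import *
T=np.load('pics/w3.png.npy');a=cv2.imread('pics/w3.png')
C=imaging.calibration('wrist');CT=np.linalg.inv(np.array(C['tool_from_camera']))
print('pred tip,front,back',proj('wrist',CT,[[.009,0,-.075],[0,0,-.03],[0,0,.03]]))
g=a[:,:,1].astype(int)
for v in range(120,215,5): print(v,g[v,300:340:2])
p=np.load('stage.npy')
print('objective',back('wrist',np.load('pics/w2.png.npy'),[(150,150)],.05))
E
```

```text
pred tip,front,back [[318.4494284  114.65631517]
 [318.44429045 216.92247453]
 [318.63122521 324.86116255]]
120 [121 124 127 126 125 124 126  65  66  74  84  85  86  76 106 122 125 124
 123 122]
125 [115 119 124 128 124 122 125  64  65  77  86  85  85  76 102 112 117 120
 125 121]
130 [118 119 121 123 125 126 124  64  66  76  86  87  84  75 109 125 126 125
 120 119]
135 [123 123 122 116 120 121 122  61  66  76  85  85  83  74 112 127 125 121
 117 115]
140 [119 121 120 122 123 123 122  74  67  75  85  87  85  75 113 129 126 122
 119 122]
145 [127 124 121 118 118 117 117  72  65  77  87  86  84  73 111 122 120 119
 121 126]
150 [121 119 124 127 127 126 129  76  66  77  87  86  85  76 111 125 126 127
 130 125]
155 [127 126 125 123 121 124 129  77  65  79  86  86  84  74 113 123 122 124
 126 122]
160 [124 123 121 120 122 123 130  76  66  77  85  86  84  72 108 117 118 123
 124 121]
165 [123 123 126 125 124 122 125  73  65  77  87  86  83  74 108 122 122 122
 120 122]
170 [123 120 122 127 127 123 122  85  67  79  86  85  83  73 111 124 123 123
 121 121]
175 [127 126 125 126 125 126 123  84  67  78  84  86  84  72 112 122 120 122
 126 129]
180 [127 124 124 122 125 125 127  87  68  79  85  86  83  70 118 127 125 125
 124 125]
185 [125 124 126 128 124 118 119  84  67  81  85  85  83  71 109 122 122 120
 119 120]
190 [121 124 123 120 120 119 127  87  68  80  86  87  83  72 114 125 121 121
 122 122]
195 [123 125 126 127 125 124 123  89  67  80  86  86  83  70 114 127 125 123
 122 121]
200 [123 120 120 121 123 123 123  93  66  80  86  85  83  68 114 127 125 119
 120 122]
205 [127 125 126  89  78  80  80  72  71  79  85  84  81  71  75  81  83  82
 109 130]
210 [123 111  19  22  21  22  22  25  72  81  87  86  85  66  22  24  23  22
  22  18]
objective [[ 0.42212626 -0.0111933   0.05      ]]
```

```bash
python3 - <<'E'
from h import *
a=cv2.imread('pics/w3.png')[:,:,1].astype(int)
print(a[96:122,318:323].mean(1).round())
p=np.load('stage.npy');s=read_state();R=np.array(s['eef_rot']);P=s['position']
u=np.array([-np.sin(p[2]),np.cos(p[2]),0]);ux=np.array([np.cos(p[2]),np.sin(p[2]),0])
o=np.r_[p[:2],0]
for i in (0,1):
    m=o+ux*(-.054+.036*i)-.008*u
    G=m-(.075+.02)*u; G[2]=.0755
    print(i,'TCP',G,'shift',R.T@(G-P)/.025)
E
```

```text
[120. 121. 122. 122. 122. 122. 121. 121. 122. 123. 123. 121. 119. 117.
 114. 114. 116. 101.  78.  82.  82.  82.  83.  82.  82.  83.]
0 TCP [0.50432143 0.0262634  0.0755    ] shift [ 2.63299201 -2.64384647 -6.35762983]
1 TCP [0.54008602 0.02215315 0.0755    ] shift [ 2.63035111 -1.20496418 -6.30096621]
```

```bash
python3 -m pendant '[[[0,0.3,-0.3,-1.5,0.1],[0,0.8,-0.6,-3,0.23],[0,1.4,-0.9,-4.5,0.23],[0,2,-1.2,-5.7,0.23],[0,2.5,-1.2,-6.3,0.23],[0,2.5,-1.2,-6.3,0.23],[0,2.5,-1.2,-6.3,0.23],[0,2.5,-1.2,-6.3,0.23]]]'; python3 - <<'E'
from h import *
im,T=snap('wrist','w4.png'); sc,_=snap('side','d4.png')
s=read_state();print(s['position'],s['wrist_force'])
a=cv2.imread('pics/w4.png')[40:240,200:440];cv2.imwrite('pics/c4.png',cv2.resize(a,None,fx=3,fy=3,interpolation=cv2.INTER_CUBIC))
p=np.load('stage.npy');u=np.array([-np.sin(p[2]),np.cos(p[2]),0]);ux=np.array([np.cos(p[2]),np.sin(p[2]),0]);o=np.r_[p[:2],0]
for i in range(4):
  print(i,proj('wrist',T,[o+ux*(-.054+.036*i)+[0,0,.084],o+ux*(-.054+.036*i)-.008*u+[0,0,.066]]).round(1).tolist())
E
```

```text
time: 6.98
position: [0.5412, 0.021, 0.0802]
eef_rot: [[0.001, 0.993, -0.116], [-0.0, -0.116, -0.993], [-1.0, 0.001, 0.0]]
wrist_force: [-0.0, -0.6, -1.9]
opening: 0.0154
[0.5410455  0.02120823 0.08021062] [ 0.60209025  0.10480951 -1.52565877]
0 [[220.2, 37.7], [234.5, 66.4]]
1 [[314.5, 36.6], [315.3, 65.7]]
2 [[408.9, 37.3], [396.3, 66.2]]
3 [[500.2, 40.0], [475.3, 67.7]]
```

View pics/c4.png

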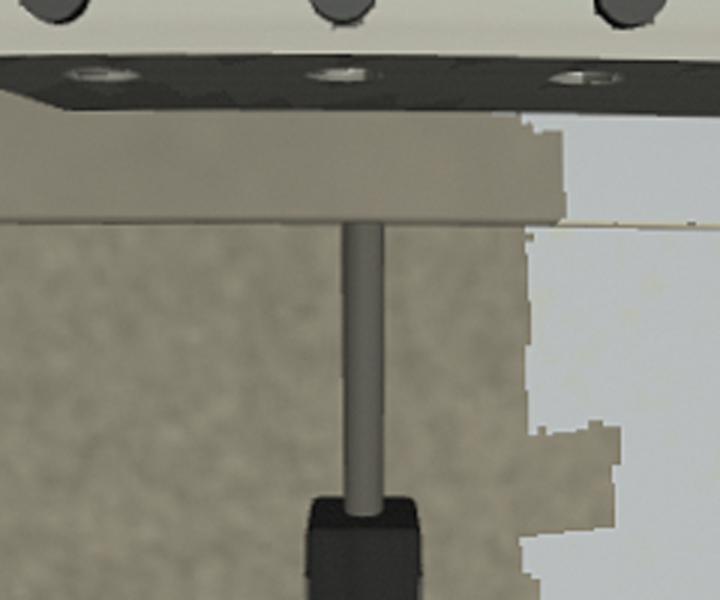

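The bore mouths show at crop (101,74), (342,74) and (586,77), which matches the prediction. The shank at column 363 is about 3 mm too far in +tool y and 5 mm high, so I'll correct that and go in to just short of the pin.

```bash
python3 -m pendant '[[[0,0.18,-0.12,0,0],[0,0.18,-0.12,0,0],[0,0.18,-0.12,-0.2,0],[0,0.18,-0.12,-0.4,0],[0,0.18,-0.12,-0.6,0],[0,0.18,-0.12,-0.72,0],[0,0.18,-0.12,-0.72,0],[0,0.18,-0.12,-0.72,0]]]'; python3 - <<'E'
from h import *
im,T=snap('wrist','w5.png')
s=read_state();print(s['position'],s['wrist_force'])
a=cv2.imread('pics/w5.png')[20:180,220:420];cv2.imwrite('pics/c5.png',cv2.resize(a,None,fx=3.5,fy=3.5,interpolation=cv2.INTER_CUBIC))
E
```

```text
time: 8.07
position: [0.5399, 0.0401, 0.0753]
eef_rot: [[0.0, 0.993, -0.115], [-0.0, -0.115, -0.993], [-1.0, 0.0, 0.0]]
wrist_force: [-0.3, -0.5, -1.8]
opening: 0.0151
[0.53989244 0.04004456 0.07532447] [-0.31059509  0.35770267 -1.42016871]
```

View pics/c5.png

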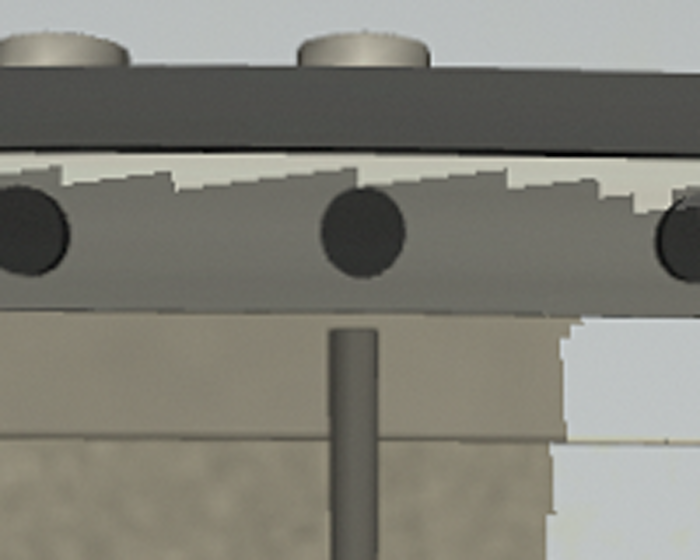

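The tip at column 354 is under 1 mm left of dot 1 (363) and clear of the face. I'll nudge it and enter the bore.

```bash
python3 -m pendant '[[[0,0,0.025,0,0],[0,0,0.025,-0.08,0],[0,0,0.025,-0.16,0],[0,0,0.025,-0.24,0],[0,0,0.025,-0.24,0],[0,0,0.025,-0.24,0]]]'
```

```text
time: 8.88
position: [0.5412, 0.0461, 0.0753]
eef_rot: [[0.0, 0.993, -0.115], [0.0, -0.115, -0.993], [-1.0, 0.0, -0.0]]
wrist_force: [-0.2, 0.1, -1.6]
opening: 0.0155
```

```bash
python3 -m pendant '[[[0,0,0,-0.2,0],[0,0,0,-0.4,0],[0,0,0,-0.4,0]]]' 110;  python3 -m pendant '[[[0,0,0,-0.15,0],[0,0,0,-0.3,0],[0,0,0,-0.45,0],[0,0,0,-0.6,0],[0,0,0,-0.7,0],[0,0,0,-0.7,0],[0,0,0,-0.7,0]]]'
```

```text
time: 9.25
position: [0.5424, 0.0565, 0.0753]
eef_rot: [[0.0, 0.993, -0.114], [0.0, -0.114, -0.993], [-1.0, 0.0, -0.0]]
wrist_force: [0.1, 0.7, -2.1]
opening: 0.0146
time: 10.12
position: [0.5444, 0.0733, 0.0753]
eef_rot: [[0.0, 0.993, -0.115], [-0.0, -0.115, -0.993], [-1.0, 0.0, 0.0]]
wrist_force: [-0.8, 0.4, -1.3]
opening: 0.015
```

```bash
python3 - <<'E'
from h import *
im,T=snap('wrist','w6.png')
a=cv2.imread('pics/w6.png')[0:240,170:470];cv2.imwrite('pics/c6.png',cv2.resize(a,None,fx=2.4,fy=2.4,interpolation=cv2.INTER_CUBIC))
E
```

```text
(no output)
```

View pics/c6.png

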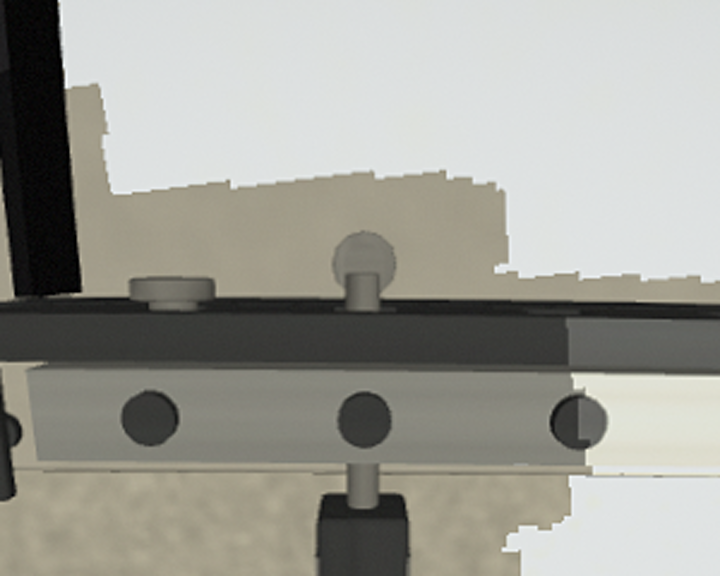

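Pin 1 is out and lies in the trough at (365,260). The punch is centred. Now I'll retract, shift 36 mm to bore 0 and drive that pin.

```bash
python3 -m pendant '[[[0,0,0,0.6,0],[0,0,0,1.2,0],[0,0,0,1.72,0],[0,0,0,1.72,0],[0,0,-0.7,1.72,0],[0,0,-1.44,1.72,0],[0,0,-1.44,1.72,0],[0,0,-1.44,1.72,0]]]'; python3 - <<'E'
from h import *
im,T=snap('wrist','w7.png');s=read_state();R=np.array(s['eef_rot']);print(s['position'],s['wrist_force'])
d=R.T@(s['position']-np.array([.5444,.0733,.0753]));print('moved',d*1000)
g=cv2.imread('pics/w7.png')[:,:,1].astype(int)
a=cv2.imread('pics/w7.png')[20:180,220:420];cv2.imwrite('pics/c7.png',cv2.resize(a,None,fx=3,fy=3,interpolation=cv2.INTER_CUBIC))
E
```

```text
time: 11.18
position: [0.5045, 0.0348, 0.0755]
eef_rot: [[0.001, 0.993, -0.115], [-0.0, -0.115, -0.993], [-1.0, 0.001, -0.0]]
wrist_force: [0.7, -0.0, -1.7]
opening: 0.0152
[0.50453389 0.03474282 0.07542117] [ 0.12454547 -0.21508681 -0.37098569]
moved [ -0.1620327  -35.16942823  42.88430193]
```

View pics/c7.png

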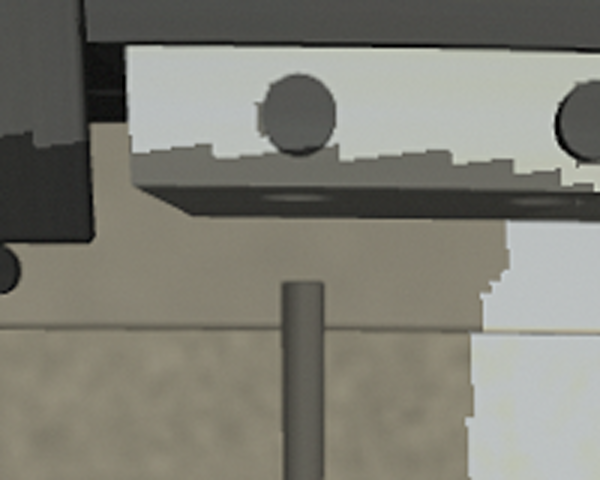

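```bash
python3 -m pendant '[[[0,0,-0.04,0,0],[0,0,-0.04,-0.2,0],[0,0,-0.04,-0.4,0],[0,0,-0.04,-0.6,0],[0,0,-0.04,-0.6,0],[0,0,-0.04,-0.6,0]]]' ; python3 -m pendant '[[[0,0,0,-0.15,0],[0,0,0,-0.3,0],[0,0,0,-0.5,0],[0,0,0,-0.7,0],[0,0,0,-0.9,0],[0,0,0,-1.1,0],[0,0,0,-1.14,0],[0,0,0,-1.14,0],[0,0,0,-1.14,0]]]';python3 - <<'E'
from h import *
im,T=snap('wrist','w8.png')
a=cv2.imread('pics/w8.png')[0:240,170:470];cv2.imwrite('pics/c8.png',cv2.resize(a,None,fx=2.2,fy=2.2,interpolation=cv2.INTER_CUBIC))
E
```

```text
time: 11.98
position: [0.5044, 0.0498, 0.0753]
eef_rot: [[0.0, 0.993, -0.115], [-0.0, -0.115, -0.993], [-1.0, 0.0, -0.0]]
wrist_force: [0.1, -0.6, -0.7]
opening: 0.0152
time: 13.1
position: [0.5076, 0.078, 0.0753]
eef_rot: [[0.0, 0.993, -0.115], [-0.0, -0.115, -0.993], [-1.0, 0.0, 0.0]]
wrist_force: [-0.4, 0.0, -2.2]
opening: 0.0149
```

View pics/c8.png

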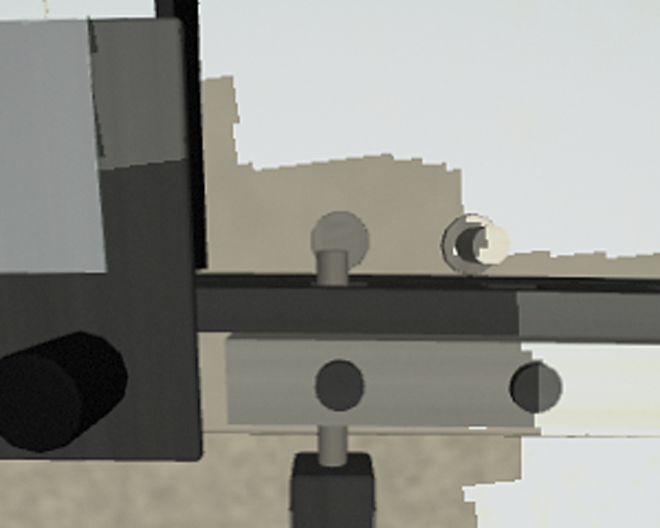

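Both pins are in the trough, at (340,240) and (475,243). Next I'll withdraw and locate the tray from the pictures I already have.

```bash
python3 -m pendant '[[[0,0,0,0.6,0],[0,0,0,1.2,0],[0,0,0,1.8,0],[0,-1,0,2.2,0],[0,-2.5,0,3,0],[0,-3,0.5,5,0],[0,-3,1,7,0],[0,-3,1,7,0],[0,-3,1,7,0]]]'; python3 - <<'E'
from h import *
T=cfw('scene')
print('scene corners',back('scene',T,[(197,137),(212,178),(294,158)],.022))
print('w2 edge',back('wrist',np.load('pics/w2.png.npy'),[(221,333),(403,335)],.022))
im,Tw=snap('wrist','w9.png');snap('scene','s9.png')
print(read_state()['position'])
print(look('tool_tray','wrist',Tw),look('tool_tray','scene',T))
for t in ['punch_s_grip','punch_l_grip']:print(t,look(t,'wrist',Tw),look(t,'scene',T))
b=cv2.resize(cv2.imread('pics/s9.png')[90:290,160:400],None,fx=2,fy=2,interpolation=cv2.INTER_CUBIC)
a=cv2.imread('pics/w9.png')[:,:]
o=np.zeros((600,640,3),np.uint8)
o[:320]=cv2.resize(a,(512,320)).copy() if 0 else cv2.copyMakeBorder(cv2.resize(a,(512,320)),0,0,0,128,0); o[320:,:]=0
o[320:600,:480]=b[:280]
cv2.imwrite('pics/c9.png',o)
E
```

```text
time: 14.28
position: [0.5118, -0.0991, 0.1501]
eef_rot: [[-0.001, 0.993, -0.116], [0.0, -0.116, -0.993], [-1.0, -0.001, -0.0]]
wrist_force: [0.6, 0.5, -1.2]
opening: 0.0149
scene corners [[ 0.61247829 -0.45795866  0.022     ]
 [ 0.64934108 -0.26062914  0.022     ]
 [ 0.4166195  -0.21750104  0.022     ]]
w2 edge [[ 0.43395542 -0.22468708  0.022     ]
 [ 0.64192289 -0.24541979  0.022     ]]
[ 0.51197107 -0.09805521  0.15016967]
[(0.83, array([ 0.4974, -0.2693,  0.0038]))] [(0.83, array([ 0.5336, -0.3501,  0.0055]))]
punch_s_grip [(0.72, array([ 0.4505, -0.137 ,  0.015 ]))] [(0.6, array([ 0.4481, -0.1377,  0.012 ]))]
punch_l_grip [(0.68, array([ 0.2479, -0.2381,  0.0202])), (0.57, array([ 0.681 , -0.1236,  0.02  ]))] [(0.76, array([ 0.6869, -0.1128,  0.0255])), (0.74, array([ 0.2405, -0.2635,  0.0187]))]
```

View pics/c9.png

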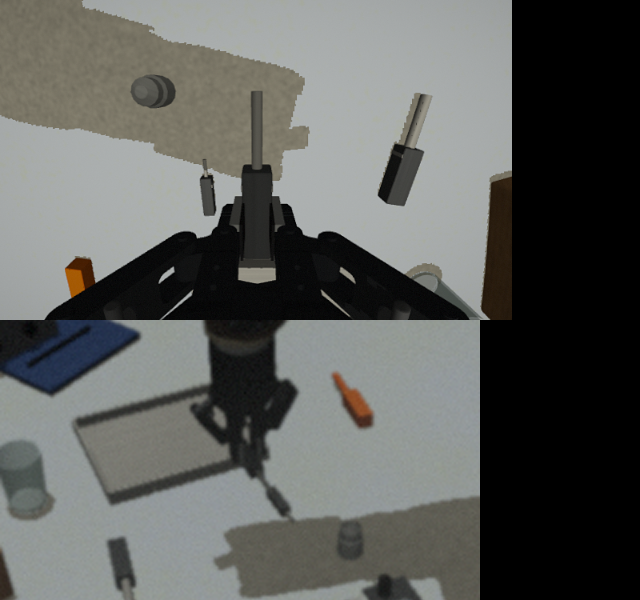

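The wrist crop shows the small punch at (208,195) and the large one at (402,175), both unmoved. The tray's front edge runs from about (0.65,-0.25) to (0.42,-0.22), so its centre is ≈ (0.53,-0.328). I'll place punch m there.

```bash
python3 -m pendant '[[[0,0,0.5,2,0],[0,0,1,4,0],[0,0,1.5,6,0],[0,0,1.78,8,0],[0,0,1.78,9.8,0],[0,1,1.78,9.8,0],[0,2.5,1.78,9.8,0],[0,4,1.78,9.8,0],[0,4.5,1.78,9.8,0],[0,4.5,1.78,9.8,0]]]'
```

```text
time: 15.92
position: [0.5285, -0.3469, 0.0377]
eef_rot: [[-0.001, 0.993, -0.115], [0.001, -0.115, -0.993], [-1.0, -0.001, -0.0]]
wrist_force: [-0.4, -0.3, -0.4]
opening: 0.0146
```

```bash
python3 -m pendant '[[[0,0.3,0,0,0],[0,0.54,0,0,0],[0,0.56,0,0,0],[0,0.56,0,0,0]]]'; python3 -m pendant '[[[0.35,0,0,0,0],[0.4,0,0,0,0],[0.45,0,0,0,0],[0.45,-1,0,0,0],[0.45,-3,0,0,0],[0.45,-4,0,0,0],[0.45,-4,0,0,0]]]'; python3 - <<'E'
from h import *
im,T=snap('wrist','w10.png'); snap('scene','s10.png');Ts=cfw('scene')
for t in ['punch_m_grip','punch_s_grip','tool_tray']:print(t,look(t,'wrist',T),look(t,'scene',Ts))
a=cv2.imread('pics/w10.png');b=cv2.imread('pics/s10.png')[90:240,170:370]
o=np.zeros((580,640,3),np.uint8);o[:280]=a[120:];b=cv2.resize(b,(400,300));o[280:580,:400]=b
cv2.imwrite('pics/c10.png',o)
E
```

```text
time: 16.42
position: [0.5285, -0.3472, 0.024]
eef_rot: [[0.0, 0.993, -0.115], [-0.0, -0.115, -0.993], [-1.0, 0.0, 0.0]]
wrist_force: [-0.3, -0.4, -1.7]
opening: 0.0151
time: 17.3
position: [0.529, -0.3476, 0.1259]
eef_rot: [[0.003, 0.993, -0.115], [-0.002, -0.115, -0.993], [-1.0, 0.003, 0.002]]
wrist_force: [0.2, -0.2, -0.6]
opening: 0.0386
punch_m_grip [(0.92, array([ 0.5313, -0.3377,  0.0235]))] []
punch_s_grip [] [(0.56, array([ 0.449 , -0.1361,  0.0124]))]
tool_tray [(0.95, array([ 0.5108, -0.3238,  0.0035]))] [(0.92, array([ 0.5057, -0.3475,  0.0043]))]
```

View pics/c10.png

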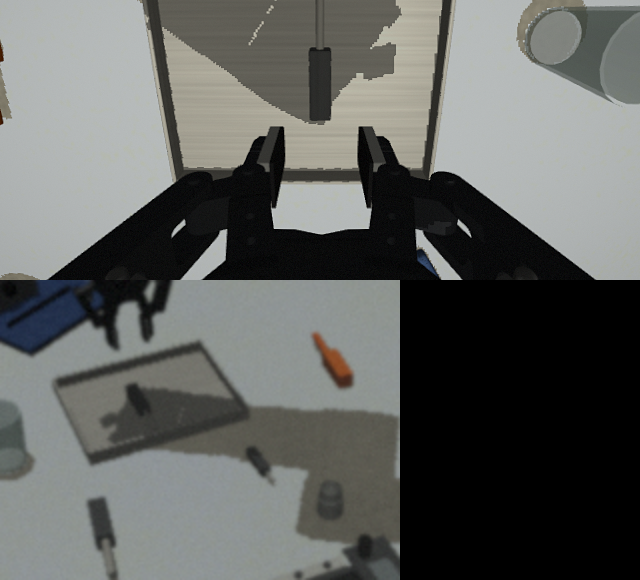

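Punch m lies in the tray: grip at wrist crop (320,85), clear of the walls. Next I'll measure the other two from w9, with no new view.

```bash
python3 - <<'E'
from h import *
T=np.load('pics/w9.png.npy')
for n,tip,f,b,h,L in [('s',(256,200),(258,223),(262,266),.014,.047),('l',(530,119),(511,186),(492,253),.024,.095)]:
    t=back('wrist',T,[tip],h/2)[0];g=back('wrist',T,[f,b],h)
    d=t[:2]-g[1,:2];d/=np.linalg.norm(d)
    print(n,t,g.tolist(),np.linalg.norm(g[0]-g[1]),'yaw',np.degrees(np.arctan2(d[1],d[0]))-90,'centre',t[:2]-L*d,g.mean(0))
s=read_state();print(s['position'])
E
```

```text
s [ 0.45112474 -0.0966763   0.007     ] [[0.45073137615889236, -0.11745498498156587, 0.014000000000000012], [0.446438057286932, -0.1631102009055363, 0.014000000000000012]] 0.04585663886506178 yaw -4.035330914320497 centre [ 0.44781727 -0.14355978] [ 0.44858472 -0.14028259  0.014     ]
l [ 0.70507778 -0.04924157  0.012     ] [[0.6837904570965188, -0.10533516018360638, 0.02400000000000002], [0.6701526617559392, -0.17044118675655404, 0.02400000000000002]] 0.06651905108966076 yaw -16.074968967277073 centre [ 0.67877277 -0.14052709] [ 0.67697156 -0.13788817  0.024     ]
[ 0.52824832 -0.34700038  0.12299583]
```

```bash
python3 -m pendant '[[[0.45,0,-1,-2,-0.1],[0.45,0,-2,-4,-0.26],[0.45,0,-3,-6,-0.26],[0.45,0,-4.12,-7.77,-0.26],[0.45,1.5,-4.12,-7.77,-0.26],[0.45,3,-4.12,-7.77,-0.26],[0.45,3.6,-4.12,-7.77,-0.26],[0.45,3.6,-4.12,-7.77,-0.26]]]'; python3 - <<'E'
from h import *
im,T=snap('wrist','w11.png');print(look('punch_s_grip','wrist',T))
print(read_state()['position'])
E
```

```text
time: 18.7
position: [0.4482, -0.1423, 0.0333]
eef_rot: [[-0.002, 0.998, -0.07], [0.001, -0.07, -0.998], [-1.0, -0.002, -0.001]]
wrist_force: [0.1, 1.0, 0.5]
opening: 0.0385
[(0.6, array([ 0.4466, -0.1339,  0.0143]))]
[ 0.44874768 -0.14254314  0.03448832]
```

```bash
python3 -m pendant '[[[0.45,0.3,0,0,0],[0.45,0.6,0,0,0],[0.2,0.6,0,0,0],[0,0.6,0,0,0],[0,0.6,0,0,0],[0,0.6,0,0,0],[0,0.6,0,0,0]]]' 60;  python3 -m pendant '[[[0,-1,0,0,0],[0,-2,0,0,0],[0,-4,0,0,0],[0,-4,0,0,0],[0,-4,0,0,0]]]'; python3 - <<'E'
from h import *
im,T=snap('wrist','w12.png');print(look('punch_s_grip','wrist',T),look('punch_l_grip','wrist',T))
s=read_state();print(s['position'])
R=np.array(s['eef_rot']);G=np.array([.5285,-.3472,0])+np.array([-.055*.993+.0,.055*.115,0])+[0.001,0.008,0.12]
print(G,R.T@(G-s['position'])/.025)
E
```

```text
time: 19.68
position: [0.4485, -0.1423, 0.0189]
eef_rot: [[0.0, 0.998, -0.07], [-0.0, -0.07, -0.998], [-1.0, 0.0, 0.0]]
wrist_force: [-1.4, 0.2, 0.7]
opening: 0.0119
time: 20.3
position: [0.4482, -0.1422, 0.1184]
eef_rot: [[-0.0, 0.998, -0.07], [0.0, -0.07, -0.998], [-1.0, -0.0, -0.0]]
wrist_force: [-0.9, -0.6, -0.5]
opening: 0.012
[(0.84, array([ 0.4511, -0.1325,  0.1177]))] [(0.87, array([ 0.6809, -0.1258,  0.0173])), (0.64, array([ 0.2448, -0.2432,  0.0231]))]
[ 0.44797956 -0.14213093  0.11771747]
[ 0.474885 -0.332875  0.12    ] [-0.10027327  1.60622555  7.53590375]
```

```bash
python3 -m pendant '[[[0,0,0.5,2,0.1],[0,0,1,4,0.2],[0,0,1.6,6,0.26],[0,0,1.6,7.5,0.26],[0,1.5,1.6,7.5,0.26],[0,2.5,1.6,7.5,0.26],[0,3.5,1.6,7.5,0.26],[0,3.72,1.6,7.5,0.26],[0,3.72,1.6,7.5,0.26],[0,3.72,1.6,7.5,0.26]]]'; python3 -m pendant '[[[0.2,0,0,0,0],[0.3,0,0,0,0],[0.35,0,0,0,0],[0.35,-1,0,0,0],[0.35,-3,0,0,0],[0.35,-5,0,0,0],[0.35,-5,0,0,0]]]';  python3 - <<'E'
from h import *
im,T=snap('wrist','w13.png');print(look('punch_s_grip','wrist',T))
s=read_state();print(s['position'])
R=np.array(s['eef_rot']);G=np.array([.6785,-.140,.06])
print(R.T@(G-s['position'])/.025)
E
```

```text
time: 21.7
position: [0.4755, -0.3323, 0.0265]
eef_rot: [[0.001, 0.993, -0.115], [-0.001, -0.115, -0.993], [-1.0, 0.001, 0.001]]
wrist_force: [-0.3, 0.2, -0.6]
opening: 0.0119
time: 22.58
position: [0.4763, -0.333, 0.1544]
eef_rot: [[0.005, 0.993, -0.115], [-0.004, -0.115, -0.993], [-1.0, 0.005, 0.004]]
wrist_force: [0.4, 0.2, 0.5]
opening: 0.0297
[(0.86, array([ 0.4772, -0.3276,  0.0183])), (0.42, array([ 0.5274, -0.3371,  0.0232]))]
[ 0.47510339 -0.33198451  0.15086582]
[ 3.63594734  7.19752004 -8.56453857]
```

```bash
python3 -m pendant '[[[0.6,0,1.5,-1.5,0.2],[0.6,0,3,-3,0.4],[0.6,0,4.5,-5,0.6],[0.6,0,6,-7,0.8],[0.6,0,7.2,-8.56,0.94],[0.6,1,7.2,-8.56,0.94],[0.6,1.5,7.2,-8.56,0.94],[0.6,1.5,7.2,-8.56,0.94],[0.6,1.5,7.2,-8.56,0.94],[0.6,1.5,7.2,-8.56,0.94]]]'; python3 - <<'E'
from h import *
print('beaker',back('scene',cfw('scene'),[(173,183)],0))
im,T=snap('wrist','w14.png');print(look('punch_l_grip','wrist',T))
s=read_state();print(s['position'])
R=np.array(s['eef_rot']);C=imaging.calibration('wrist');CT=np.linalg.inv(np.array(C['tool_from_camera']))
P=np.array(s['position']);d=P[2]-.024
print('expected if exact: tip,front,back',proj('wrist',CT,[[P[2]-.012,0,-.095],[d,0,-.035],[d,0,.035]]).round())
g=cv2.imread('pics/w14.png')
cv2.imwrite('pics/c14.png',cv2.resize(g[60:340,180:460],None,fx=2,fy=2))
E
```

```text
time: 23.92
position: [0.6788, -0.1408, 0.1142]
eef_rot: [[0.001, 0.961, -0.276], [-0.0, -0.276, -0.961], [-1.0, 0.001, -0.0]]
wrist_force: [0.1, -0.9, 0.2]
opening: 0.0515
beaker [[ 0.74199078 -0.32367266  0.        ]]
[(0.83, array([ 0.7168, -0.1444,  0.0238])), (0.44, array([ 0.2478, -0.268 ,  0.0009]))]
[ 0.67874361 -0.14057253  0.11404615]
expected if exact: tip,front,back [[320.  85.]
 [319. 169.]
 [320. 255.]]
```

View pics/c14.png

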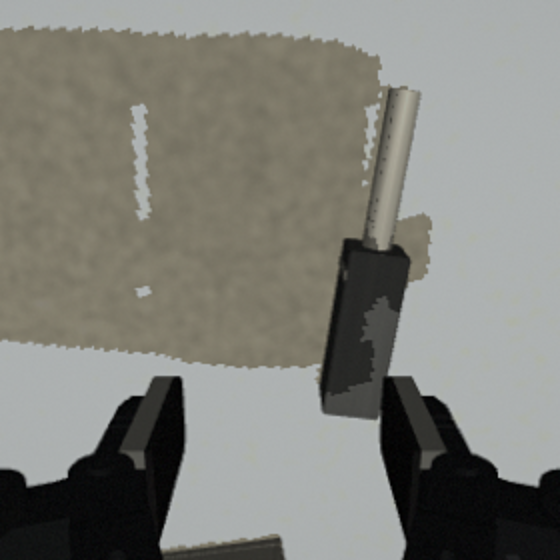

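The net and the picture agree that punch l was knocked aside: tip (403,90), top face from (378,255) to (351,415). I'll re-measure it here.

```bash
python3 - <<'E'
from h import *
T=np.load('pics/w14.png.npy')
t=back('wrist',T,[(381.5,105)],.012)[0];g=back('wrist',T,[(369,187.5),(355.5,267.5)],.024)
d=t[:2]-g[1,:2];d/=np.linalg.norm(d)
dg=g[0]-g[1]
print(t,g,np.linalg.norm(dg),'yaw',np.degrees(np.arctan2(d[1],d[0]))-90,np.degrees(np.arctan2(dg[1],dg[0]))-90,'centre',t[:2]-.095*d,g.mean(0))
s=read_state();R=np.array(s['eef_rot']);c=(t[:2]-.095*d+g.mean(0)[:2])/2
print(c,R.T@(np.r_[c,.0195]-s['position'])/.025)
E
```

```text
[ 0.74533206 -0.07558933  0.012     ] [[ 0.72069624 -0.13080725  0.024     ]
 [ 0.69447023 -0.19396477  0.024     ]] 0.06838621740311722 yaw -23.25152197501623 -22.55054937726078 centre [ 0.70782907 -0.1628735 ] [ 0.70758324 -0.16238601  0.024     ]
[ 0.70770615 -0.16262975] [3.78334124 1.35285145 0.52824407]
```

```bash
python3 -m pendant '[[[0.6,0,0.7,0.3,0.35],[0.6,0,1.35,0.53,0.7],[0.6,1,1.35,0.53,0.7],[0.6,2,1.35,0.53,0.7],[0.6,3,1.35,0.53,0.7],[0.6,3.75,1.35,0.53,0.7],[0.6,3.75,1.35,0.53,0.7],[0.6,3.75,1.35,0.53,0.7]]]'; python3 -m pendant '[[[0.3,0,0,0,0],[0,0,0,0,0],[0,0,0,0,0],[0,0,0,0,0],[0,0,0,0,0],[0,0,0,0,0]]]' 80
```

```text
time: 25.02
position: [0.7079, -0.1625, 0.0206]
eef_rot: [[0.001, 0.921, -0.391], [-0.0, -0.391, -0.921], [-1.0, 0.001, -0.0]]
wrist_force: [1.4, -0.5, 0.1]
opening: 0.0514
time: 25.78
position: [0.7079, -0.1624, 0.0209]
eef_rot: [[0.002, 0.921, -0.391], [-0.001, -0.391, -0.921], [-1.0, 0.002, -0.0]]
wrist_force: [-1.8, 0.7, 6.5]
opening: 0.0223
```

```bash
python3 -m pendant '[[[0,-1,0,0,0],[0,-2,0,0,0],[0,-4,0,0,0],[0,-5,0,0,0],[0,-5,0,0,0],[0,-5,0,0,0]]]'; python3 - <<'E'
from h import *
im,T=snap('wrist','w15.png');print(look('punch_l_grip','wrist',T))
s=read_state();R=np.array(s['eef_rot']);print(s['position'],s['wrist_force'])
u=np.array([.115,.993,0]);ux=np.array([.993,-.115,0])
# tray centre: m at TCP (.5285,-.3472); slot +55 along tray x; l extends +95/-35 -> offset grip centre
G=np.array([.5285,-.3472,0])+.055*ux-.008*u; G[2]=.13
print(G,R.T@(G-s['position'])/.025)
E
```

```text
time: 26.52
position: [0.7068, -0.1621, 0.1431]
eef_rot: [[-0.002, 0.921, -0.391], [0.001, -0.391, -0.921], [-1.0, -0.002, 0.0]]
wrist_force: [-0.1, 0.7, -2.6]
opening: 0.0222
[(0.92, array([ 0.2531, -0.241 ,  0.0104])), (0.64, array([ 0.7174, -0.1391,  0.1471]))]
[ 0.70683901 -0.1621047   0.14274316] [-0.85620318  0.21277331 -2.07380341]
[ 0.582195 -0.361469  0.13    ] [ 0.51532535 -1.47156575  9.28872243]
```

```bash
python3 -m pendant '[[[0,0,-0.3,1.5,-0.4],[0,0,-0.6,3.5,-0.8],[0,0,-0.9,5.5,-1.2],[0,0,-1.2,7.5,-1.64],[0,0,-1.47,9.3,-1.64],[0,1,-1.47,9.3,-1.64],[0,2.5,-1.47,9.3,-1.64],[0,3.8,-1.47,9.3,-1.64],[0,4,-1.47,9.3,-1.64],[0,4,-1.47,9.3,-1.64]]]'; python3 -m pendant '[[[0,0.3,0,0,0],[0,0.5,0,0,0],[0,0.6,0,0,0],[0,0.6,0,0,0],[0,0.6,0,0,0]]]'
```

```text
time: 27.88
position: [0.5829, -0.362, 0.0446]
eef_rot: [[-0.0, 0.993, -0.115], [0.0, -0.115, -0.993], [-1.0, -0.0, -0.0]]
wrist_force: [-0.5, -0.4, -1.5]
opening: 0.0219
time: 28.5
position: [0.5829, -0.362, 0.0298]
eef_rot: [[0.0, 0.993, -0.115], [-0.0, -0.115, -0.993], [-1.0, 0.0, 0.0]]
wrist_force: [-0.5, -1.1, -2.2]
opening: 0.0221
```

```bash
python3 -m pendant '[[[0,0.13,0,0,0],[0,0.13,0,0,0],[0.4,0.13,0,0,0],[0.5,0.13,0,0,0],[0.5,0.13,0,0,0],[0.5,-2,0,0,0],[0.5,-4.5,0,0,0],[0.5,-5,0,0,0],[0.5,-5,0,0,0]]]'; python3 - <<'E'
from h import *
T=cfw('scene');snap('scene','s16.png')
for t in ['punch_l_grip','punch_s_grip','punch_m_grip']:print(t,look(t,'scene',T))
_,Tw=snap('wrist','w16.png');print(look('punch_l_grip','wrist',Tw))
c=imaging.calibration('wrist')
def tri(obs):
    A=[]
    for f,uv in obs:
        Tt=np.load(f'pics/{f}.png.npy');u=cv2.undistortPoints(np.array([[uv]],float),K(c),dist(c))[0,0]
        A+= [u[0]*Tt[2]-Tt[0],u[1]*Tt[2]-Tt[1]]
    A=np.array(A);x=np.linalg.lstsq(A[:,:3],-A[:,3],rcond=None)[0];return x
print('cknob top',tri([('w0',(132,38)),('w1',(209,181)),('w8',(187,181))]))
p=np.load('stage.npy');ux=np.array([np.cos(p[2]),np.sin(p[2]),0]);u=np.array([-ux[1],ux[0],0])
def loc(x): d=x-np.r_[p[:2],0];return [d@ux,d@u,x[2]]
print(loc(tri([('w0',(132,38)),('w1',(209,181)),('w8',(187,181))])))
print(read_state()['position'])
E
```

```text
time: 29.62
position: [0.5828, -0.362, 0.1552]
eef_rot: [[0.001, 0.993, -0.115], [-0.001, -0.115, -0.993], [-1.0, 0.001, 0.001]]
wrist_force: [0.1, 0.7, -0.5]
opening: 0.0423
punch_l_grip [(0.51, array([ 0.592 , -0.3404,  0.0316])), (0.49, array([ 0.2403, -0.2612,  0.0169]))]
punch_s_grip [(0.46, array([ 0.4817, -0.3292,  0.0176]))]
punch_m_grip [(0.44, array([ 0.5316, -0.3359,  0.0232]))]
[(0.86, array([ 0.5868, -0.3434,  0.0329]))]
cknob top [0.47101736 0.1373097  0.10609537]
[np.float64(-0.0997648435080997), np.float64(0.0035177073059045154), np.float64(0.10609536520675686)]
[ 0.58246313 -0.36173818  0.15307257]
```

All three punches are in the tray. The knob top triangulates to 0.106 m, so the plate top is 0.082, which matches the given 82 mm. Next I'll take the carriage knob lightly.

```bash
python3 -m pendant '[[[0.5,0,-0.8,-2.4,0],[0.5,0,-1.7,-4.8,0],[0.5,0,-2.5,-7.2,0],[0.5,0,-3.4,-9.6,0],[0.5,0,-4.2,-12,0],[0.5,0,-5,-14.4,0],[0.5,0,-5.9,-16.8,0],[0.5,0,-6.7,-19.2,0],[0.5,0,-6.7,-19.2,0],[0.5,0,-6.7,-19.2,0]]]'; python3 -m pendant '[[[0.5,0,0,0,0],[0.5,0,0,0,0]]]' 20; python3 - <<'E'
from h import *
T=cfw('wrist');s=read_state();R=np.array(s['eef_rot'])
im,T=snap('wrist','w17.png')
print(look('carriage_knob','wrist',T),look('lever_knob','wrist',T))
print(s['position'],R.T@(np.array([.471,.137,.103])-s['position'])/.025)
C=imaging.calibration('wrist')
print(proj('wrist',T,[[.471,.1373,.106]]))
g=cv2.imread('pics/w17.png')
cv2.imwrite('pics/c17.png',g)
# dark blob near predicted knob
u,v=proj('wrist',T,[[.471,.1373,.106]])[0].astype(int);print(g[v-30:v+31:5,u-40:u+41:5,1])
E
```

```text
time: 31.18
position: [0.4715, 0.1344, 0.1543]
eef_rot: [[-0.0, 0.994, -0.113], [-0.0, -0.113, -0.994], [-1.0, -0.0, 0.0]]
wrist_force: [1.0, -0.5, 0.1]
opening: 0.0428
time: 31.42
position: [0.4719, 0.133, 0.1545]
eef_rot: [[-0.0, 0.993, -0.117], [-0.0, -0.117, -0.993], [-1.0, -0.0, 0.0]]
wrist_force: [0.7, -0.3, -0.7]
opening: 0.0426
[(0.65, array([0.4785, 0.1441, 0.0859]))] [(0.88, array([0.6707, 0.1644, 0.0927])), (0.38, array([0.5171, 0.1574, 0.0277]))]
[0.47192132 0.13298193 0.15445369] [ 2.05813392 -0.05533336 -0.15551311]
[[316.84267172 229.20293514]]
[[ 48  49  49  49  49  48  48  48  50  48  46  49  50  47  50  50  49]
 [ 46  47  51  49  48  50  47  46  48  47  49  46  50  49  48  51  47]
 [ 46  50  45  50  47  45  47  47  31  48  46  50  47  47  70  53  66]
 [ 47  48  48  46  48  46  50   1   7   7  23  48  47  47 126  53 119]
 [ 47  50  49  50  48  47  10   3   7   7   2  48  47  47 130  49 120]
 [ 48  48  48  49  46  48   3  14  14  10   7  48  48  47 179  39 117]
 [ 48  47  48  47  46  48   8  12  12  12  15  50  47  49 208 131 113]
 [ 47  49  47  47  49  49  11  10  14   7  14  49  49  49 208 204 203]
 [ 45  47  47  45  45  45  47  11  12  14  39  46  47  44 207 204 203]
 [203 202 203 203 203 202 204 204 211 205 204 203 204 203 204 203 203]
 [ 12 208 202 203 203 202 203 205 204 204 204 204 204 203 202 203 204]
 [  8 210 204 203 203 204 203 204 205 202 203 203 204 202 204 203 203]
 [ 12 212 203 204 203 202 204 202 204 203 203 203 203 203 202 204 203]]
```

The knob blob sits where predicted. I'll descend and grip at 20 N.

```bash
python3 -m pendant '[[[0.5,0.8,-0.05,-0.15,0],[0.5,1.6,-0.05,-0.15,0],[0.5,2.05,-0.05,-0.15,0],[0.5,2.05,-0.05,-0.15,0],[0.3,2.05,-0.05,-0.15,0],[0.1,2.05,-0.05,-0.15,0],[0.1,2.05,-0.05,-0.15,0],[0.1,2.05,-0.05,-0.15,0]]]' 20;
```

```text
time: 32.58
position: [0.4709, 0.138, 0.1039]
eef_rot: [[0.001, 0.993, -0.115], [0.0, -0.115, -0.993], [-1.0, 0.001, -0.0]]
wrist_force: [-1.0, -0.5, 7.1]
opening: 0.015
```

```bash
python3 -m pendant '[[[0.1,0,0.2,0,0],[0.1,0,0.4,0,0],[0.1,0,0.6,0,0],[0.1,0,0.8,0,0],[0.1,0,1.0,0,0],[0.1,0,1.12,0,0],[0.1,0,1.12,0,0]]]'; python3 -m pendant '[[[0.1,0,0.04,0,0],[0.1,0,0.08,0,0],[0.1,0,0.12,0,0],[0.1,0,0.12,0,0],[0.1,0,0.12,0,0]]]'
```

```text
time: 33.45
position: [0.4988, 0.1346, 0.1039]
eef_rot: [[0.001, 0.993, -0.115], [-0.0, -0.115, -0.993], [-1.0, 0.001, 0.0]]
wrist_force: [-0.6, -3.7, 6.5]
opening: 0.0152
time: 34.08
position: [0.4995, 0.1344, 0.1038]
eef_rot: [[-0.004, 0.993, -0.115], [-0.0, -0.115, -0.993], [-1.0, -0.004, 0.001]]
wrist_force: [-11.6, 0.4, 15.2]
opening: 0.015
```

```bash
python3 -m pendant '[[[0.1,0,0.04,0,0],[0.1,0,0.06,0,0],[0.1,0,0.06,0,0]]]'; python3 - <<'E'
from rig import read_state
for _ in range(1): s=read_state();print(s['position'],s['wrist_force'])
E
python3 -m pendant '[[[0.1,0,-0.07,0,0],[0.1,0,-0.07,0,0],[0.5,0,-0.07,0,0],[0.5,0,-0.07,0,0],[0.5,-0.7,-0.07,0,0],[0.5,-1.8,-0.07,0,0],[0.5,-2.4,-0.07,0,0],[0.5,-2.4,-0.07,0,0]]]'; python3 - <<'E'
from h import *
im,T=snap('wrist','w18.png');print(read_state()['position'])
p=np.load('stage.npy');ux=np.array([np.cos(p[2]),np.sin(p[2]),0]);u=np.array([-ux[1],ux[0],0]);o=np.r_[p[:2],0]
k0=np.array([.471,.1373,.106]);uv=proj('wrist',T,[k0+.03*ux,k0+.028*ux,k0]);print(uv)
g=cv2.imread('pics/w18.png')[:,:,1];x,v=uv[0].round().astype(int)
m=(g<30).astype(np.uint8);w=m[v-8:v+12,x-40:x+41];print(''.join('#' if c else '.' for c in w[8]),''.join('#' if c else '.' for c in w[11]))
E
```

```text
time: 34.45
position: [0.4996, 0.1344, 0.1038]
eef_rot: [[-0.007, 0.993, -0.115], [-0.0, -0.115, -0.993], [-1.0, -0.007, 0.001]]
wrist_force: [-18.3, 2.4, 19.0]
opening: 0.0149
[0.49959457 0.13440393 0.10380176] [-18.30024368   2.39561129  18.97245652]
time: 35.45
position: [0.5017, 0.1345, 0.1639]
eef_rot: [[0.002, 0.993, -0.115], [0.0, -0.115, -0.993], [-1.0, 0.002, -0.0]]
wrist_force: [0.0, 0.0, 0.0]
opening: 0.0425
[0.50126484 0.1344539  0.16314371]
[[317.80469015 230.65214101]
 [314.83555702 230.65427604]
 [273.31397849 230.65422471]]
............................#######################.............................. ............................########################.............................
```

Home is confirmed: the TCP stopped advancing while the force rose to 18 N, and the knob image is within 0.5 px of the 30 mm prediction. Now the lever.

```bash
python3 -m pendant '[[[0.5,-0.3,1.5,0,0],[0.5,-0.6,3,0,0],[0.5,-0.8,4.5,0,0],[0.5,-0.8,6,-0.4,0],[0.5,-0.8,6.4,-0.4,0],[0.5,-0.8,6.4,-0.4,0],[0.5,-0.8,6.4,-0.4,0]]]'; python3 - <<'E'
from h import *
im,T=snap('wrist','w19.png');print(read_state()['position'],look('lever_knob','wrist',T))
g=cv2.imread('pics/w19.png')
print(proj('wrist',T,[[.676,.207,.1]]))
cv2.imwrite('pics/c19.png',cv2.resize(g[40:280,180:460],None,fx=2.4,fy=2.4,interpolation=cv2.INTER_CUBIC))
E
```

```text
time: 36.38
position: [0.6603, 0.126, 0.1829]
eef_rot: [[-0.001, 0.993, -0.115], [-0.0, -0.115, -0.993], [-1.0, -0.001, 0.0]]
wrist_force: [0.1, -0.3, 0.4]
opening: 0.0428
[0.66045654 0.12603759 0.18324345] [(0.78, array([0.6725, 0.1629, 0.0926]))]
[[328.64964066 102.06902605]]
```

View pics/c19.png

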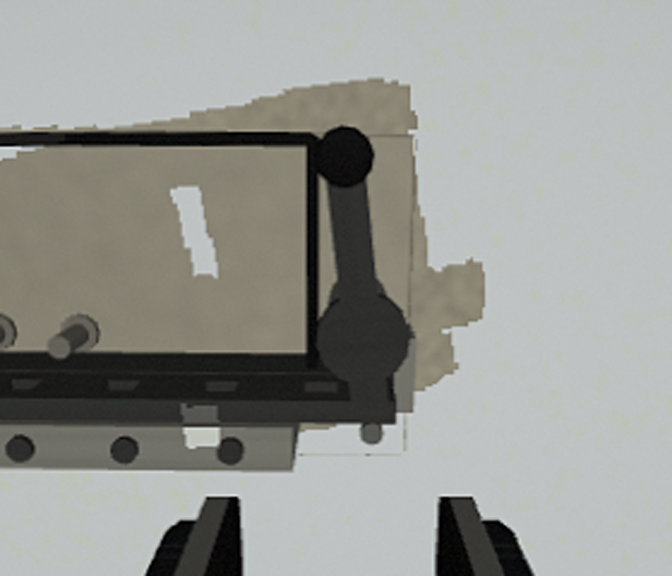

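The lever knob is at crop (345,155) and the pivot at (363,335), so the lever is still nearly open. I'll triangulate both against w1.

```bash
python3 - <<'E'
from h import *
from scipy.optimize import least_squares
T=np.load('pics/w19.png.npy');T1=np.load('pics/w1.png.npy')
p=np.load('stage.npy');ux=np.array([np.cos(p[2]),np.sin(p[2]),0]);u=np.array([-ux[1],ux[0],0]);o=np.r_[p[:2],0]
def loc(x): d=x-o;return np.round([d@ux,d@u,x[2]],4)
for n,a,b in [('knob',(323.75,104.6),(432,104)),('pivot',(331.25,179.6),(420,165))]:
    s=least_squares(lambda x:np.r_[proj('wrist',T,x)[0]-a,proj('wrist',T1,x)[0]-b],[.67,.2,.09]);print(n,s.x,loc(s.x),s.fun.round(1))
    print(' w19 only',[loc(back('wrist',T,[a],z)[0]).tolist() for z in (.09,.1,.11)])
# knob via circle constraint: pivot (98,40) r=55, top z unknown
s=least_squares(lambda q:np.r_[proj('wrist',T,o+ux*(.098-.055*np.sin(q[0]))+u*(.04+.055*np.cos(q[0]))+[0,0,q[1]])[0]-(323.75,104.6)],[.05,.1]);q=s.x
print('angle,topz',q,s.fun)
st=read_state();R=np.array(st['eef_rot'])
K0=o+ux*(.098-.055*np.sin(q[0]))+u*(.04+.055*np.cos(q[0]));print(K0,R.T@(K0-st['position'])/.025)
E
```

```text
knob [0.67245833 0.20598176 0.10652656] [0.0925 0.0947 0.1065] [-0.1 -0.5 -0.   0.7]
 w19 only [[0.0927, 0.0947, 0.09], [0.0926, 0.0945, 0.1], [0.0925, 0.0943, 0.11]]
pivot [0.67228353 0.15098333 0.08983631] [0.0986 0.0401 0.0898] [ 0.1  0.3 -0.1 -0.4]
 w19 only [[0.0986, 0.0403, 0.09], [0.0982, 0.0426, 0.1], [0.0979, 0.0449, 0.11]]
angle,topz [0.09581692 0.08662026] [-5.68434189e-14 -1.42108547e-14]
[0.67267758 0.20596438 0.        ] [ 7.33794202  0.11415397 -3.23139094]
```

```bash
python3 -m pendant '[[[0.5,0,0.11,-1.6,0],[0.5,0,0.11,-3.23,0],[0.5,1,0.11,-3.23,0],[0.5,2,0.11,-3.23,0],[0.5,3.2,0.11,-3.23,0],[0.5,3.2,0.11,-3.23,0],[0.5,3.2,0.11,-3.23,0]]]'; python3 -m pendant '[[[0.3,0,0,0,0],[0.1,0,0,0,0],[0.1,0,0,0,0],[0.1,0,0,0,0],[0.1,0,0,0,0]]]' 30
```

```text
time: 37.35
position: [0.6737, 0.206, 0.1047]
eef_rot: [[0.002, 0.993, -0.115], [0.0, -0.115, -0.993], [-1.0, 0.001, -0.0]]
wrist_force: [-0.4, 0.1, 0.4]
opening: 0.0426
time: 37.98
position: [0.6735, 0.2061, 0.1046]
eef_rot: [[0.001, 0.993, -0.115], [0.0, -0.115, -0.993], [-1.0, 0.001, -0.001]]
wrist_force: [-3.1, 1.1, 6.9]
opening: 0.0152
```

```bash
python3 -m pendant '[[[0.1,0,-0.2,0.03,0],[0.1,0,-0.44,0.09,0],[0.1,0,-0.84,0.26,0],[0.1,0,-1.2,0.51,0],[0.1,0,-1.51,0.82,0],[0.1,0,-1.75,1.19,0],[0.1,0,-1.91,1.6,0],[0.1,0,-1.97,1.85,0],[0.1,0,-1.97,1.85,0]]]'; python3 -m pendant '[[[0.1,0,-0.01,0.06,0],[0.1,0,-0.01,0.12,0],[0.1,0,-0.01,0.18,0],[0.1,0,-0.01,0.18,0],[0.1,0,-0.01,0.18,0]]]'
```

```text
time: 39.1
position: [0.6194, 0.1662, 0.1051]
eef_rot: [[0.002, 0.993, -0.114], [0.001, -0.114, -0.993], [-1.0, 0.002, -0.001]]
wrist_force: [-4.3, 3.6, 12.1]
opening: 0.015
time: 39.72
position: [0.6181, 0.1625, 0.1051]
eef_rot: [[0.001, 0.993, -0.114], [0.002, -0.114, -0.993], [-1.0, 0.001, -0.002]]
wrist_force: [-8.0, 7.2, 13.2]
opening: 0.0145
```

```bash
python3 -m pendant '[[[0.1,0,0,0.06,0],[0.1,0,0,0.1,0],[0.1,0,0,0.1,0],[0.1,0,0,0.1,0]]]' 50; python3 -m pendant '[[[0.1,0,0,0.06,0],[0.1,0,0,0.12,0],[0.1,0,0,0.12,0],[0.1,0,0,0.12,0]]]'
```

```text
time: 40.22
position: [0.6173, 0.1597, 0.1051]
eef_rot: [[-0.0, 0.993, -0.114], [0.001, -0.114, -0.993], [-1.0, -0.0, -0.001]]
wrist_force: [-9.8, 5.8, 15.3]
opening: 0.0141
time: 40.72
position: [0.6168, 0.1574, 0.1051]
eef_rot: [[-0.0, 0.994, -0.114], [0.002, -0.114, -0.994], [-1.0, -0.0, -0.002]]
wrist_force: [-9.9, 11.1, 15.3]
opening: 0.0142
```

```bash
python3 -m pendant '[[[0.5,0,0,0,0],[0.5,0,0,0,0],[0.5,-0.7,0,0,0],[0.5,-2,0,0,0],[0.5,-3,0,0,0],[0.5,-3,0,0,0]]]'; python3 - <<'E'
from h import *
im,T=snap('wrist','w20.png');print(read_state()['position'],look('lever_knob','wrist',T))
p=np.load('stage.npy');ux=np.array([np.cos(p[2]),np.sin(p[2]),0]);u=np.array([-ux[1],ux[0],0]);o=np.r_[p[:2],0]
g=cv2.imread('pics/w20.png')[:,:,1]
for th in (1.4,1.45,1.5):
  print(th,proj('wrist',T,o+ux*(.0985-.055*np.sin(th))+u*(.04+.055*np.cos(th))+[0,0,.1065])[0])
uv=proj('wrist',T,o+ux*(.0985-.055*np.sin(1.5))+u*(.04+.055*np.cos(1.5))+[0,0,.1065])[0].round().astype(int)
w=g[uv[1]-34:uv[1]+35:2,uv[0]-40:uv[0]+41:2]
for i,r in enumerate(w): print('%4d '%(uv[1]-34+2*i)+''.join('#' if c<20 else '+' if c<45 else '.' for c in r))
print(uv)
E
```

```text
time: 41.48
position: [0.6186, 0.1557, 0.1811]
eef_rot: [[0.004, 0.993, -0.115], [0.001, -0.115, -0.993], [-1.0, 0.004, -0.001]]
wrist_force: [-0.5, 0.4, -0.9]
opening: 0.0423
[0.61802191 0.15562391 0.17948964] [(0.67, array([0.6598, 0.1536, 0.093 ]))]
1.4 [318.08623668 206.96926851]
1.45 [317.54002362 210.57685957]
1.5 [317.1874915  214.17860189]
 180 ......................................+##
 182 ......................................+##
 184 ......................................###
 186 ......................................###
 188 ......................................###
 190 ......................................###
 192 ......................................###
 194 ......................................###
 196 ...................+###+++............###
 198 ..................######++++++++++....###
 200 .................########+......+++++++++
 202 ................#########+..............+
 204 ................#########+...............
 206 ................##########...............
 208 ...............+##########...+...........
 210 ...............###########..............
[... 204 characters left out ...]
+++++++#########++++++++++++++++
 222 +++++++++++++++++#######+++++++++++++++++
 224 +++++++++++++++++++####++++++++++++++++++
 226 ......+++++++++++++++++++++++++++++++++++
 228 .+...+++++++++++++++......+++++++++++++++
 230 ......++++++++++++++......+++++++++++++++
 232 +++++++++++++++++++++++++++++++++++++++++
 234 +++++++++++++++++++++++++++++++++++++++++
 236 ...........................++++++++++++++
 238 .........................................
 240 .........................................
 242 ...+.....+.++..........................++
 244 .................+..+++++++.++++.+++++...
 246 .........................................
 248 #+.......................................
[317 214]
```

The top circle of the knob, whose lower rim is at row 225, centres at about row 214. That matches the locked prediction of 214.2, and 7–11 N did not move the lever further. I'll retreat and do a numeric check before handing in.

```bash
python3 -m pendant '[[[0.5,-1,0,2,0],[0.5,-2,0,4,0],[0.5,-2.5,0,6,0],[0.5,-2.5,0,6,0],[0.5,-2.5,0,6,0]]]'; python3 - <<'E'
from h import *
from scipy.optimize import least_squares
# full-res knob circle in w20
T=np.load('pics/w20.png.npy');g=cv2.imread('pics/w20.png')[:,:,1]
p=np.load('stage.npy');ux=np.array([np.cos(p[2]),np.sin(p[2]),0]);u=np.array([-ux[1],ux[0],0]);o=np.r_[p[:2],0]
col=g[205:240,317];print('knob column',col)
for th in (1.4,1.5): print(th,'lower rim',proj('wrist',T,o+ux*(.0985-.055*np.sin(th))+u*(.04+.055*np.cos(th)-.008)+[0,0,.1065])[0])
im,Tw=snap('wrist','w21.png');snap('scene','s21.png');Ts=cfw('scene')
k0=np.array([.471,.1373,.106])
uv=proj('wrist',Tw,[k0+.03*ux])[0];print('cknob pred',uv);x,v=uv.round().astype(int)
print('dark cols',np.where(cv2.imread('pics/w21.png')[v,x-30:x+30,1]<25)[0]+x-30 if 0<v<400 else None)
for t in ['punch_s_grip','punch_m_grip','punch_l_grip','tool_tray','pin0_mid']:print(t,look(t,'scene',Ts),look(t,'wrist',Tw))
s=read_state();print(s['position'],s['time'],s['wrist_force'])
E
```

```text
time: 42.2
position: [0.6003, 0.0068, 0.24]
eef_rot: [[-0.001, 0.993, -0.116], [0.0, -0.116, -0.993], [-1.0, -0.001, -0.0]]
wrist_force: [0.5, -0.7, -0.3]
opening: 0.0428
knob column [15 15 13 17 12 11 12 11  7 11 14 10 12 11 12 12 13 12  8  7 20 41 47 46
 45 49 34 28 27 28 23 48 50 47 47]
1.4 lower rim [318.11672274 217.49736846]
1.5 lower rim [317.22793982 224.54709074]
cknob pred [181.46017982  63.74610428]
dark cols [171 172 173 174 175 176 177 178 179 183 188 189 190 191 192 193 194 195
 196 197]
punch_s_grip [] []
punch_m_grip [(0.49, array([ 0.5339, -0.3312,  0.0215])), (0.31, array([0.52  , 0.1363, 0.081 ]))] []
punch_l_grip [(0.75, array([ 0.5911, -0.3419,  0.0284])), (0.54, array([ 0.2408, -0.2626,  0.0169]))] [(0.46, array([ 0.2377, -0.2265,  0.0079]))]
tool_tray [(0.59, array([ 0.5505, -0.325 ,  0.0072])), (0.25, array([0.5816, 0.1615, 0.0252]))] [(0.73, array([ 0.5314, -0.2569,  0.008 ])), (0.2, array([0.6641, 0.1489, 0.0897]))]
pin0_mid [(0.5, array([0.5211, 0.1568, 0.0309]))] [(0.55, array([0.5208, 0.154 , 0.0402]))]
[0.60050658 0.0068304  0.24079178] 42.8 [ 0.31601123 -0.46453483 -0.06835582]
```

```bash
python3 - <<'E'
from h import *
Ts=cfw('scene');snap('scene','s22.png');print(look('punch_s_grip','scene',Ts))
snap('side','d22.png');print(look('punch_s_grip','side',cfw('side')))
a=cv2.imread('pics/s16.png').astype(int);b=cv2.imread('pics/s22.png').astype(int)
uv=proj('scene',Ts,[.477,-.333,.012])[0].round().astype(int);x,y=uv
print(uv,a[y-10:y+11:2,x-10:x+11:2,1],b[y-10:y+11:2,x-10:x+11:2,1])
order.hand_in()
E
```

```text
[]
[(0.23, array([ 0.4233, -0.4051,  0.0042]))]
[257 147] [[112 114 116 114 116 120 116 116 116 117 120]
 [118 118 115 111 107 114 116 117 118 119 117]
 [117 118 112  70  62  90 113 110 115 114 115]
 [115 117 108  51  52  57 107 118 116 114 115]
 [118 116 108  59  48  56  75 115 114 117 117]
 [117 114 111  95  47  40  45  89 115 118 116]
 [108 107 112 110  75  35  34  51 109 118 114]
 [ 65  69  68  66  75  36  38  45  80 104 107]
 [ 60  61  62  61  64  57  47  63  61  63  69]
 [ 88  63  59  62  65  63  58  61  58  59  64]
 [ 99  63  62  63  64  62  61  62  63  62  62]] [[ 76 114  82  28  20  22  20  20  24  26  21]
 [ 78 121 106  27  26  24  22  22  22  21  20]
 [ 99 118 110  26  25  20  22  22  22  25  26]
 [116 121 111  29  25  27  22  22  23  52  89]
 [109 120 103  27  27  22  24  29  36 110 120]
 [ 83 117  92  28  23  19  28  21  55 118 119]
 [ 39  77  55  24  26  23  23  29  76 117 119]
 [ 25  33  30  27  25  26  23  43 109 120 120]
 [ 23  21  25  27  28  31  31  72 110 118 120]
 [ 23  28  23  30  28  29  28  76  98 120 119]
 [ 29  27  31  28  27  23  32  95 103 120 117]]
the job is handed in; nothing more can be done
```

The job is done and handed in at about 43 s of robot time, out of 210 s allowed; no verdict is reported.

- **Pins:** only bores 0 and 1 held pins. I drove both out with the middle punch, and both showed in the trough afterwards.
- **Punches:** all three are in the tray. The large one had been knocked a few centimetres aside before I reached it, so I re-measured it and then picked it up.
- **Carriage:** slid home by its knob. The tool stopped advancing while the force rose to 18 N, and the knob's image was within about 0.5 px of the 30 mm position.
- **Lever:** swung round after the carriage. Its knob's rim was within 0.5 px of where it would be at 1.5 rad, and 7–11 N moved it no further, with the fingers slipping a little on the knob.

**Checks that fell short:**
- **Small punch:** in the final pictures the network found nothing in the scene view and only a weak 0.23 reading in the side view, which did not match where I had placed it. The arm was covering that spot in the scene view. I last saw it in the tray in the picture taken after all three were placed.
- **Carriage knob:** the final dark-pixel check was about 3 px (roughly 3 mm) off the prediction, a rougher measure than the one above.

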